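Hang the headset, show the glass plate's label

ROBOT

A 6-joint arm with a two-finger parallel gripper is mounted at the origin on the work surface. World frame = base frame: x ahead of the robot, y to its left, z up, the work surface at z = 0. Lengths are in m, angles in rad, forces in N, time in s.
With the tool pointing down it reaches from about 0.3 to 0.875 m from the base axis. Payload 6.4 kg.
Tool frame: the origin (TCP) lies midway between the tips of the shut fingers; the grasp point (between the pads) lies 19 mm behind it; z points along the fingers, y is the direction in which the jaws open and shut (so a half turn about z gives the same grasp; the last joint's range is limited). The gripper opens to 88 mm and grips with 3 to 60 N. Pads are 18 mm wide; open, the fingers measure 123 mm over their backs; the gripper's body (75 mm by 187 mm) begins 45 mm behind the grasp point.
Start: joints at [-1.402, 0.181, 1.607, -0, 1.354, -0.206], TCP at [0.211, -0.535, 0.239] pointing down, gripper open.
Joint ranges: [-2.99, 2.99], [-0.89, 2.07], [0.3, 2.58], [-1.14, 4.28], [0, 2.63], [-3.12, 3.12]. Speed limits (rad/s): [2.57, 2.57, 3.01, 3.14, 3.14, 3.14].

INTERFACE

Orientations are given as a rotation vector (axis times angle).
In Python, from workcell import telemetry, viewer, ticket gives the robot as it stands. The module is installed in compiled form; this text tells all that it offers.
- The arm moves only by the tool jog_arm, never from a script. Its argument "plan" is one flat list of numbers, 6 for each row, row after row: the shift along the tool's x, y, z in cm, then the turn, a rotation vector about the tool's x, y, z in rad. In form: [x, y, z, ax, ay, az, x, y, z, ax, ay, az, ...]. A call has 1 to 12 rows; each row shifts and turns the commanded pose from where the row before left it, along the tool's axes as they then stand; what a row does not reach is not made up. A row lasts 1/12 s, in which the tool goes at most 41.7 mm and 7.16 degrees, less where a joint would pass 70% of its speed; a pose out of reach is approached as far as the arm can. A call with a gripper value outside its range is refused whole. "claw" is the closure, from -1 (fully open) to 1 (shut), so that 0 is half open, set as the call begins (left out, the last holds). The fingers move at their own pace and stop on an object; the grip force is fixed at half the most. Time passes only in rows, so rows that do not move let the fingers close. It gives the time, the measured TCP pose, the force and the opening at its end, in the units of the state.
- telemetry.read_state(): the state, without advancing time (a new reading comes with each control period).
- viewer.capture(name): name is "scene" or "top" or "wrist"; returns a dict with "color" (384x512x3 uint8, red, green, blue), "mtx" (3x3 intrinsics, pixels), "k1" (the pictures are not rectified: a ray, as slopes to the right and down, at radius r is drawn at 1 + k1 r^2 times it, then the intrinsics apply), "extrinsics" (4x4, takes a point from camera to world coordinates); the wrist camera has in their place "mount" (4x4, takes a point from camera to tool coordinates, whose origin is the TCP and whose axes are the flange's). Camera axes: x right, y up, looking along -z (the intrinsics and any distortion apply to the point x, -y, -z); pixel columns grow to the right and rows downward; lengths in m; the calibration is good to about 2 mm. A picture is of the moment at which its call begins: read the wrist's pose just before it. There is no depth.
- ticket.sign_off(): hands the job in, once; it reports no verdict.
The state is a dict: "clock": time; "joint_pos": joint angles; "qd": joint speeds; "joint_torque": joint torques, N m; "eef_pos": TCP position; "ee_rot": TCP orientation; "contact_force": force on the tool from outside, world axes, zero at the start; "wrist_torque": the same for the moment, N m; "gripper_width": finger opening in m.
Only numpy, scipy, OpenCV 4.12 (cv2) and the standard library are available. Lean on these libraries where they do the work, as an engineer would, in place of code of your own. Each camera call takes 0.05 s, during which the arm holds its last target.

TASK

First clear the blue pad: hang the headset over the steel rail by its headband, so that it hangs freely. Then take the glass plate out of its rack (the small corner notch marks its frosted end, which carries the orange label on one face) and hold it still about 12 cm above the white ring on the pad, leaned back at least halfway from upright to flat so that the label faces up, with the frosted end pointing to the yellow-striped side of the pad. Finish while still holding the plate there in the gripper, and do not disturb the phone, bottle or dish.

Things in the scene. Friction and masses are not known exactly. Their poses are not given: they have to be found in the camera images.
- headset: Black headset, 220 g, standing on its cups on the pad, z up. Origin: underside centre. Rigid band: arch in its y-z plane, open along x, 22 mm wide (x), 135 mm over its sides; flat top |y| < 36 mm, underside at z 100, top at z 105 mm, ends sloping down 45 deg. Cups 50 x 22 x 55 mm high at y +-56 mm, gap 90 mm. Grey 30 mm cube on the band, z 105 to 135 mm, to grip.
- headset_crown (a point): Middle of the underside of the headset's band, 100 mm above its origin on its centre line: the place that rests on the bar.
- rail: Fixed steel rail: a round bar 14 mm thick and 240 mm long along the rail's own y, its centre line 150 mm above the bench, on a post of 14 mm at each end (y = -120 and +120 mm) with a round foot. Origin on the bench under the middle of the bar, z up.
- rail_bar (a point): Top of the rail's bar at mid-length, 157 mm above the bench.
- pad: Fixed blue work pad, 160 mm (its x) by 180 mm (its y), 3 mm thick, with a yellow stripe along its +y side and a white ring in the middle. Origin: centre of its underside on the bench, z up.
- ring (a point): Centre of the white ring on the pad's top, 3 mm above the bench.
- rack: Fixed dark grey rack, 50 mm (its x) by 124 mm (its y), 30 mm high, with a slot 10 mm wide and 106 mm long along its own y; the slot's floor is 8 mm above the bench. Origin: centre of its underside, z up. It may be turned any way.
- plate: Glass plate, 120 g: 8 mm thick (x), 100 long (y), 60 high (z), upright in the rack's slot, top edge 68 mm above bench. Origin: middle of lower edge. White frosted end: last 32 mm at +y, its top corner (+y +z) notched 10 x 10 mm. Orange label 24 x 36 mm on the frosted end's +x face: label faces +x. Seen label towards you, notch on top, frosted end is at your right. May face any way.
- plate_mid (a point): Centre of the plate, 30 mm above its origin along its z.
- plate_frosted (a point): Point within the plate's frosted end, 40 mm from the centre along its +y.
- phone: Phone lying flat, 145 x 70 x 8 mm, on the robot's side of the pad; leave it alone. Origin: centre of its underside.
- flux: Small amber bottle, 34 mm across, 75 mm high, standing; leave it alone. Origin: centre of its underside.
- dish: Clear parts dish with one divider, 100 x 70 x 22 mm, beyond the pad; leave it alone. Origin: centre of its underside.

How it is judged:
By the outcome, as a careful person would: the job done as asked, in the order asked, and still so for the second after the job is handed in, while the arm keeps its last pose, push and grip.
It also fails if it takes over 58 s, if anything falls off the work surface, if the arm or the gripper's body presses on something with over 40 N, if the wrist force passes 120 N, or if a joint passes its speed limit or range.

## Working session

There is one attempt and no reset: what is moved stays moved. The work goes in short steps, Python scripts to look and compute and a tool call to move; the robot and the scene stay as the last step left them, time stands still between calls to the robot, and variables do not carry over. Pictures are saved under pics/ and viewed, and the job is handed in when it is done.

Besides the shell and the picture viewer there is one more tool, called after ">>>" as name(argument=value, ...) on one line, values as JSON. jog_arm: Moves the arm, as the interface text tells. Its arguments: {"type":"object","properties":{"plan":{"type":"array"},"claw":{"type":"number"}},"required":["plan"]}

```bash
mkdir -p pics
python3 - <<'E'
from workcell import telemetry, viewer
import cv2,numpy as np
s=telemetry.read_state(); print(s)
for n in ["scene","top","wrist"]:
    c=viewer.capture(n); cv2.imwrite(f"pics/{n}0.png",c["color"][:,:,::-1]); 
    print(n,c["mtx"].tolist(),c["k1"],(c["extrinsics"] if "extrinsics" in c else c["mount"]).round(4).tolist())
E
```

```text
{'clock': 0.0, 'joint_pos': array([-1.40229536e+00,  1.81558973e-01,  1.60796358e+00,  2.25609135e-05,
        1.35378256e+00, -2.06316216e-01]), 'qd': array([-4.80358411e-04, -1.33389977e-04,  1.89117283e-04,  1.53723259e-03,
        2.25094039e-05, -8.92959581e-04]), 'joint_torque': array([ 3.62361543e-04, -4.33869374e+01, -3.41846859e+01,  7.03410711e-02,
        3.85704311e-02, -1.22494803e-04]), 'eef_pos': array([ 0.21043523, -0.53455872,  0.23782152]), 'ee_rot': array([-3.08490412e+00, -5.84994646e-01, -8.54051772e-05]), 'contact_force': array([ 0.53880351,  0.0579554 , -0.76878007]), 'wrist_torque': array([ 0.00241359, -0.00038642, -0.02121158]), 'gripper_width': 0.0882453942898064}
scene [[396.2490623554011, 0.0, 255.0352765353401], [0.0, 396.2490623554011, 192.12835976585345], [0.0, 0.0, 1.0]] 0.0018378771032464766 [[-0.0129, -0.5666, 0.8239, 1.2962], [0.9999, -0.006, 0.0115, 0.0051], [-0.0016, 0.824, 0.5667, 0.6228], [0.0, 0.0, 0.0, 1.0]]
top [[367.70543514066816, 0.0, 258.0169261506407], [0.0, 367.70543514066816, 187.38925093218512], [0.0, 0.0, 1.0]] 0.011516339864448317 [[-0.0009, 0.9991, -0.0422, 0.5493], [-0.9997, -0.0019, -0.0235, 0.0106], [-0.0235, 0.0422, 0.9988, 0.9803], [0.0, 0.0, 0.0, 1.0]]
wrist [[277.2538134400938, 0.0, 262.02356946292025], [0.0, 277.2538134400938, 189.00053869653655], [0.0, 0.0, 1.0]] -0.010862462867932157 [[0.0002, 0.9591, 0.2832, 0.0734], [1.0, -0.0006, 0.0015, -0.0002], [0.0016, 0.2832, -0.9591, -0.1459], [0.0, 0.0, 0.0, 1.0]]
```

View pics/scene0.png

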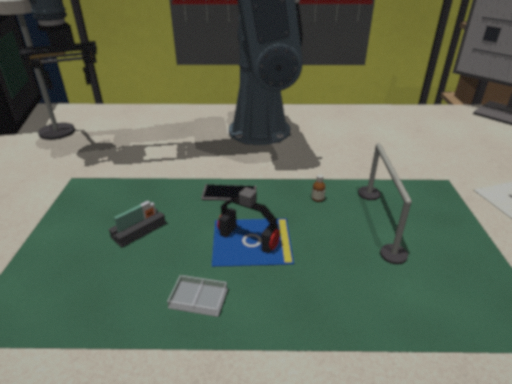

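View pics/top0.png

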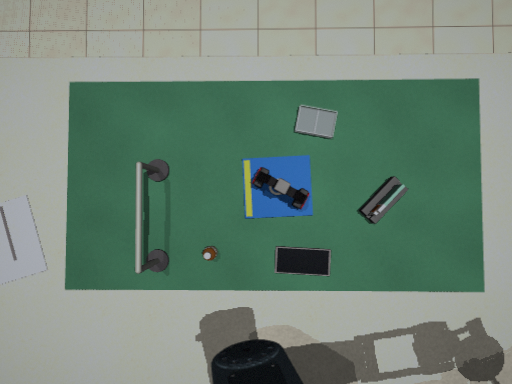

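View pics/wrist0.png

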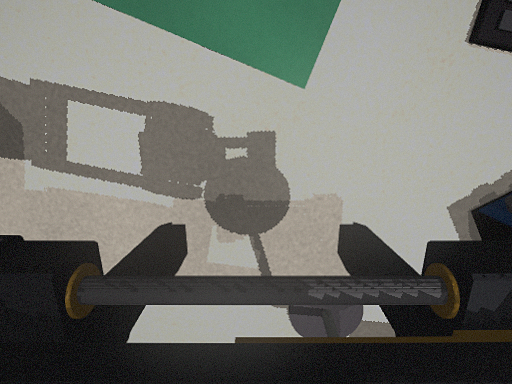

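```bash
cat > h.py <<'E'
import cv2,numpy as np
from scipy.spatial.transform import Rotation as R
from workcell import telemetry, viewer
def T_of(c,s=None):
    if "extrinsics" in c: return np.array(c["extrinsics"])
    T=np.eye(4);T[:3,:3]=R.from_rotvec(s["ee_rot"]).as_matrix();T[:3,3]=s["eef_pos"]
    return T@np.array(c["mount"])
def rays(c,uv,s=None):
    T=T_of(c,s);uv=np.atleast_2d(np.float64(uv))
    n=cv2.undistortPoints(uv[:,None],np.array(c["mtx"]),np.array([c["k1"],0,0,0.])).reshape(-1,2)
    d=np.c_[n[:,0],-n[:,1],-np.ones(len(n))]@T[:3,:3].T
    return T[:3,3],d
def onz(c,uv,z,s=None):
    o,d=rays(c,uv,s); return o+d*((z-o[2])/d[:,2])[:,None]
def proj(c,P,s=None):
    T=T_of(c,s);p=(np.atleast_2d(P)-T[:3,3])@T[:3,:3]
    n=np.c_[p[:,0]/-p[:,2],-p[:,1]/-p[:,2]];r2=(n**2).sum(1)[:,None];n=n*(1+c["k1"]*r2)
    K=np.array(c["mtx"]);return n*[K[0,0],K[1,1]]+K[:2,2]
def tri(c1,u1,c2,u2,s1=None,s2=None):
    o1,d1=rays(c1,u1,s1);o2,d2=rays(c2,u2,s2);d1=d1[0]/np.linalg.norm(d1[0]);d2=d2[0]/np.linalg.norm(d2[0])
    A=np.c_[d1,-d2];t=np.linalg.lstsq(A,o2-o1,rcond=None)[0]
    p=o1+d1*t[0];q=o2+d2*t[1];return (p+q)/2,np.linalg.norm(p-q)
def crop(img,x0,y0,x1,y1,k,fn):
    cv2.imwrite(fn,cv2.resize(img[y0:y1,x0:x1,::-1],None,fx=k,fy=k,interpolation=cv2.INTER_CUBIC))
E
python3 - <<'E'
from h import *
t=viewer.capture("top");s=viewer.capture("scene")
cv2.imwrite("top.png",t["color"]);
a=t["color"];b=s["color"]
crop(a,235,145,425,235,4,"pics/a.png")
crop(a,125,145,225,285,4,"pics/b.png")
crop(b,90,170,310,320,3,"pics/c.png")
E
```

```text
(no output)
```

View pics/a.png

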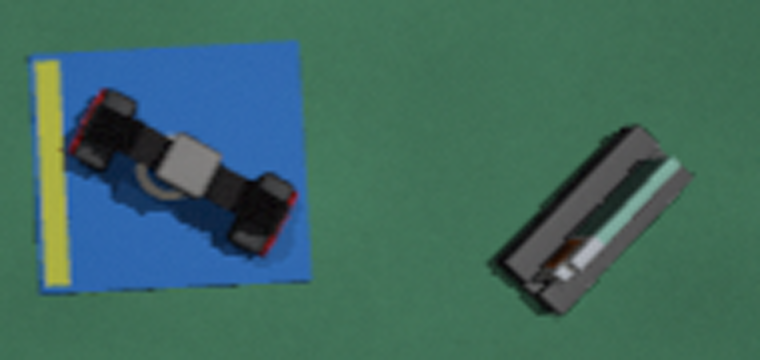

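View pics/b.png

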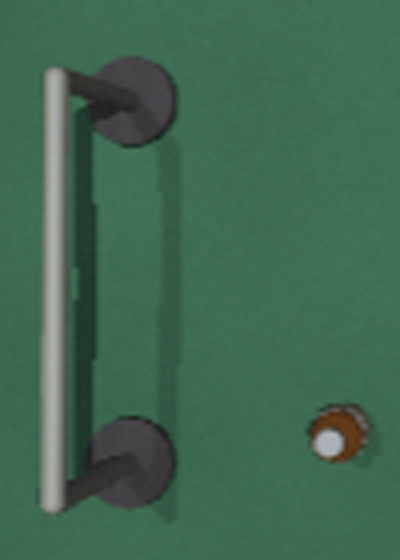

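View pics/c.png

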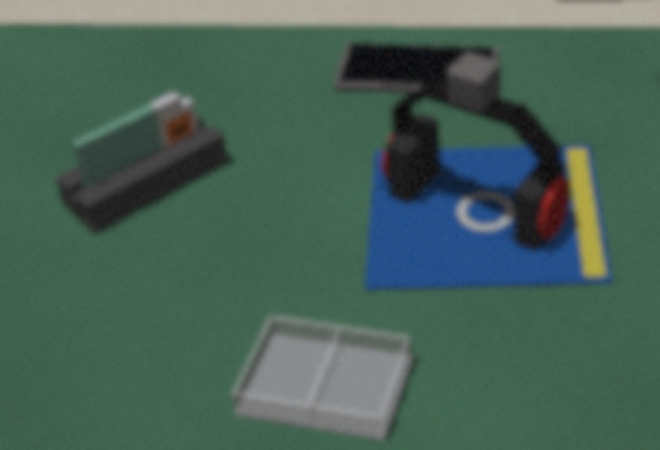

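```bash
cat > m.py <<'E'
from h import *
t=viewer.capture("top")
def A(p,k=4,o=(235,145)): return (np.array(p,float)+.5)/k-.5+o
def B(p): return A(p,4,(125,145))
f=lambda z,*p:onz(t,[*p],z)
np.set_printoptions(precision=4,suppress=True)
pc=f(.003,*[A(p) for p in [(30,57),(297,42),(310,280),(42,293)]]);print("pad",pc,pc.mean(0))
yv=(pc[0]+pc[3]-pc[1]-pc[2]);print("pad y ang",np.degrees(np.arctan2(yv[1],yv[0])))
cc=f(.138,*[A(p) for p in [(183,131),(222,153),(205,198),(160,172)]]);print("cube",cc,cc.mean(0))
for i in range(4):
  e=cc[(i+1)%4]-cc[i];print(np.linalg.norm(e),np.degrees(np.arctan2(e[1],e[0])))
cu=f(.003,*[A(p) for p in []]) if 0 else 0
r=f(.155,B((57,72)),B((53,508)));print("bar",r,r.mean(0),np.linalg.norm(r[0]-r[1]),np.degrees(np.arctan2(*(r[0]-r[1])[1::-1])))
ft=f(.004,B((133,100)),B((130,460)));print("feet",ft,ft.mean(0))
pl=f(.068,*[A(p) for p in [(675,162),(595,243),(568,272)]]);print("plate",pl)
rk=f(.030,*[A(p) for p in [(637,125),(692,178),(560,315),(503,262)]]);print("rack",rk,rk.mean(0))
for i in range(4):
  e=rk[(i+1)%4]-rk[i];print(np.linalg.norm(e),np.degrees(np.arctan2(e[1],e[0])))
print("flux",f(.075,B((328,443))))
# masks for red cup sides
b=cv2.cvtColor(t["color"],cv2.COLOR_RGB2HSV)
E
python3 m.py
```

```text
pad [[ 0.6669  0.076   0.003 ]
 [ 0.6763 -0.1019  0.003 ]
 [ 0.5183 -0.1094  0.003 ]
 [ 0.5097  0.0679  0.003 ]] [ 0.5928 -0.0169  0.003 ]
pad y ang 92.891180379293
cube [[ 0.6078 -0.0209  0.138 ]
 [ 0.5951 -0.0432  0.138 ]
 [ 0.5694 -0.0333  0.138 ]
 [ 0.5843 -0.0077  0.138 ]] [ 0.5891 -0.0263  0.138 ]
0.025609588168043065 -119.6679594662735
0.027556575139664162 159.12237743124933
0.029694468307017777 59.818058518989595
0.02696682566280452 -29.397088769493173
bar [[0.6409 0.3002 0.155 ]
 [0.396  0.2992 0.155 ]] [0.5184 0.2997 0.155 ] 0.24495521753205787 0.24465948406061075
feet [[0.6387 0.3018 0.004 ]
 [0.3995 0.3011 0.004 ]] [0.5191 0.3015 0.004 ]
plate [[ 0.5927 -0.3253  0.068 ]
 [ 0.5431 -0.2759  0.068 ]
 [ 0.5253 -0.2592  0.068 ]]
rack [[ 0.6184 -0.3156  0.03  ]
 [ 0.5843 -0.3498  0.03  ]
 [ 0.4969 -0.265   0.03  ]
 [ 0.5307 -0.2293  0.03  ]] [ 0.5575 -0.2899  0.03  ]
0.04827330426752186 -134.87826268943593
0.12181526936368514 135.85018624657363
0.049127992178898364 46.550228688730535
0.12303219500409805 -44.54795216774263
flux [[0.4209 0.1581 0.075 ]]
```

```bash
cat >> h.py <<'E'
def step(pos,Rt,n,s=None,lean=None):
    s=s or telemetry.read_state();p0=s["eef_pos"];R0=R.from_rotvec(s["ee_rot"])
    w=(R0.inv()*Rt).as_rotvec()/n;Rw=R.from_rotvec(w).as_matrix()
    M=sum(np.linalg.matrix_power(Rw,k) for k in range(n))
    v=np.linalg.solve(M,R0.inv().apply(np.array(pos)-p0))
    print(n,"rows of",(v*100).round(2).tolist(),w.round(4).tolist());return v,w
def down(deg): # tool pointing down, tool y at deg
    a=np.radians(deg);y=np.array([np.cos(a),np.sin(a),0]);z=np.array([0,0,-1.]);return R.from_matrix(np.c_[np.cross(y,z),y,z])
def st():
    s=telemetry.read_state();m=R.from_rotvec(s["ee_rot"]).as_matrix()
    print("t",round(s["clock"],2),"p",s["eef_pos"].round(4),"yang",round(np.degrees(np.arctan2(m[1,1],m[0,1])),2),"z",m[:,2].round(3),"F",s["contact_force"].round(2),"w",round(s["gripper_width"],4),"q",s["joint_pos"].round(3));
    import json;open("log.jsonl","a").write(json.dumps({k:np.array(v).tolist() for k,v in s.items()})+"\n");return s
E
python3 - <<'E'
from h import *
st()
step([.36,-.42,.34],down(-55),12)
step([.589,-.026,.30],down(-30),24)
E
```

```text
t 0.3 p [ 0.2105 -0.5349  0.2384] yang -68.52 z [-0.     0.001 -1.   ] F [-0.45  0.36 -0.04] w 0.0881 q [-1.402  0.181  1.607 -0.     1.354 -0.206]
12 rows of [1.55, -0.27, -0.85] [-0.0, -0.0, -0.0197]
24 rows of [2.62, -0.63, -0.26] [-0.0, -0.0, -0.028]
```

>>> jog_arm(plan=[2.62,-0.63,-0.26,0,0,-0.028,2.62,-0.63,-0.26,0,0,-0.028,2.62,-0.63,-0.26,0,0,-0.028,2.62,-0.63,-0.26,0,0,-0.028,2.62,-0.63,-0.26,0,0,-0.028,2.62,-0.63,-0.26,0,0,-0.028,2.62,-0.63,-0.26,0,0,-0.028,2.62,-0.63,-0.26,0,0,-0.028,2.62,-0.63,-0.26,0,0,-0.028,2.62,-0.63,-0.26,0,0,-0.028,2.62,-0.63,-0.26,0,0,-0.028,2.62,-0.63,-0.26,0,0,-0.028])

```text
clock: 1.3
eef_pos: [0.4435, -0.3112, 0.27]
ee_rot: [2.944, 1.095, 0.0]
contact_force: [0.2, 0.4, 0.6]
gripper_width: 0.088
```

>>> jog_arm(plan=[2.62,-0.63,-0.26,0,0,-0.028,2.62,-0.63,-0.26,0,0,-0.028,2.62,-0.63,-0.26,0,0,-0.028,2.62,-0.63,-0.26,0,0,-0.028,2.62,-0.63,-0.26,0,0,-0.028,2.62,-0.63,-0.26,0,0,-0.028,2.62,-0.63,-0.26,0,0,-0.028,2.62,-0.63,-0.26,0,0,-0.028,2.62,-0.63,-0.26,0,0,-0.028,2.62,-0.63,-0.26,0,0,-0.028,2.62,-0.63,-0.26,0,0,-0.028,2.62,-0.63,-0.26,0,0,-0.028])

```text
clock: 2.3
eef_pos: [0.5889, -0.024, 0.3011]
ee_rot: [-2.72, -1.572, 0.0]
contact_force: [0.7, -0.1, 0.1]
gripper_width: 0.0882
```

Run:
```python
from h import *
s=st();c=viewer.capture("wrist");cv2.imwrite("pics/w1.png",c["color"][:,:,::-1])
s=st()
```

```text
t 2.3 p [ 0.5889 -0.024   0.3011] yang -29.94 z [-0. -0. -1.] F [ 0.66 -0.1   0.11] w 0.0882 q [-0.242  0.168  1.496 -0.     1.478  0.281]
t 2.35 p [ 0.5899 -0.0197  0.3018] yang -29.68 z [ 0.002  0.003 -1.   ] F [-0.5   2.86  0.11] w 0.0882 q [-0.236  0.168  1.494  0.003  1.478  0.282]
```

View pics/w1.png

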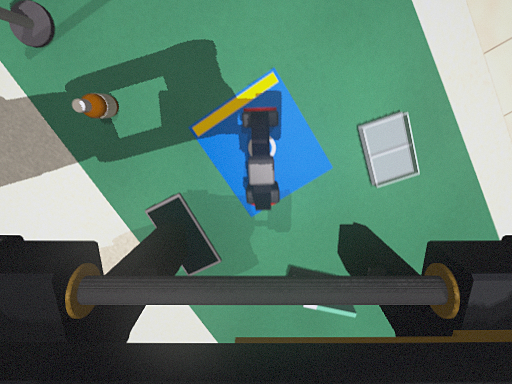

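Run:
```python
from h import *
s=st();c=viewer.capture("wrist");crop(c["color"],220,60,300,220,4,"pics/w2.png");s2=st()
```

```text
t 2.35 p [ 0.5899 -0.0197  0.3018] yang -29.68 z [ 0.002  0.003 -1.   ] F [-0.5   2.86  0.11] w 0.0882 q [-0.236  0.168  1.494  0.003  1.478  0.282]
t 2.4 p [ 0.5893 -0.0219  0.3015] yang -29.75 z [ 0.001  0.001 -1.   ] F [-0.04 -0.45 -0.54] w 0.0881 q [-2.390e-01  1.680e-01  1.495e+00  1.000e-03  1.478e+00  2.800e-01]
```

View pics/w2.png

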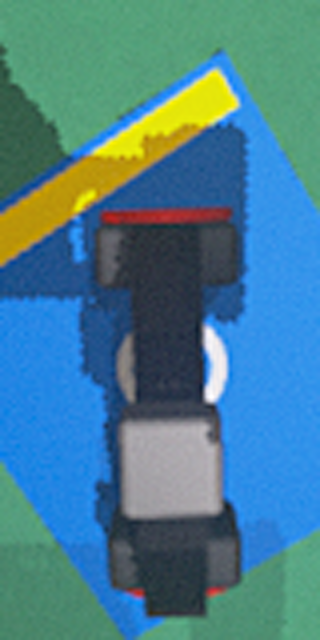

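Run:
```python
from h import *
import json
L=[json.loads(l) for l in open("log.jsonl")]
s=L[-2];c=viewer.capture("wrist")
A=lambda p:(np.array(p,float)+.5)/4-.5+[220,60]
q=onz(c,[A(p) for p in [(121,421),(221,417),(223,514),(123,520)]],.138,s)
print(q,q.mean(0)); t=onz(c,[A((104,215)),A((232,212))],.05,s);print(t)
for e in [q[1]-q[0],q[2]-q[3],t[1]-t[0]]: print(np.degrees(np.arctan2(e[1],e[0])),np.linalg.norm(e))
print(onz(c,[A((173,365))],.003,s))
s=st(); step([.589,-.026,.30],down(-30),1)
```

```text
[[ 0.58325974 -0.00285361  0.138     ]
 [ 0.6084922  -0.01589443  0.138     ]
 [ 0.59514853 -0.04123808  0.138     ]
 [ 0.56895468 -0.02841943  0.138     ]] [ 0.58896379 -0.02210139  0.138     ]
[[0.60266315 0.04945146 0.05      ]
 [0.64168911 0.02837484 0.05      ]]
-27.331151550651626 0.028403170209497612
-26.076040514668655 0.029162238742458022
-28.37200255718469 0.044353682982855594
[[ 0.59434991 -0.0137264   0.003     ]]
t 2.45 p [ 0.5888 -0.0237  0.3012] yang -29.85 z [ 0. -0. -1.] F [0.2 0.3 0.1] w 0.0882 q [-0.241  0.167  1.496 -0.     1.478  0.28 ]
1 rows of [-0.19, 0.13, 0.12] [0.0002, -0.0, 0.0026]
```

>>> jog_arm(plan=[0,0,2.4,0,0,-0.012,0,0,2.4,0,0,-0.012,0,0,2.4,0,0,0,0,0,2.4,0,0,0,0,0,2.4,0,0,0,0,0,2.0,0,0,0,0,0,0.7,0,0,0,0,0,0,0,0,0,0,0,0,0,0,0])

```text
clock: 3.2
eef_pos: [0.5886, -0.0261, 0.1546]
ee_rot: [2.703, 1.601, -0.0]
contact_force: [1.3, 0.8, 0.5]
gripper_width: 0.0882
```

Run:
```python
from h import *
s=st();c=viewer.capture("wrist");cv2.imwrite("pics/w3.png",c["color"][:,:,::-1])
s=st()
c=viewer.capture("scene");crop(c["color"],180,150,320,280,5,"pics/s3.png")
```

```text
t 3.2 p [ 0.5886 -0.0261  0.1546] yang -28.7 z [ 0. -0. -1.] F [1.26 0.85 0.46] w 0.0882 q [-0.245  0.298  1.643 -0.     1.2    0.256]
t 3.25 p [ 0.5893 -0.026   0.1555] yang -28.69 z [ 0.002 -0.001 -1.   ] F [-0.31  0.32  1.07] w 0.088 q [-0.245  0.297  1.643 -0.     1.2    0.256]
```

View pics/w3.png

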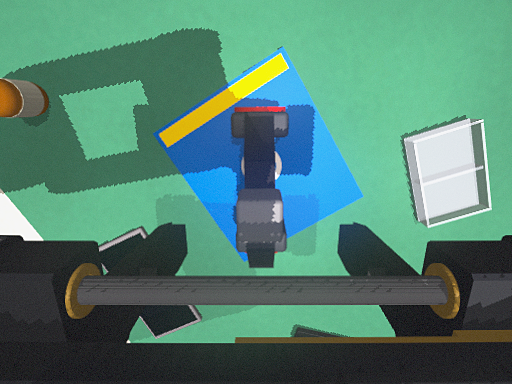

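View pics/s3.png

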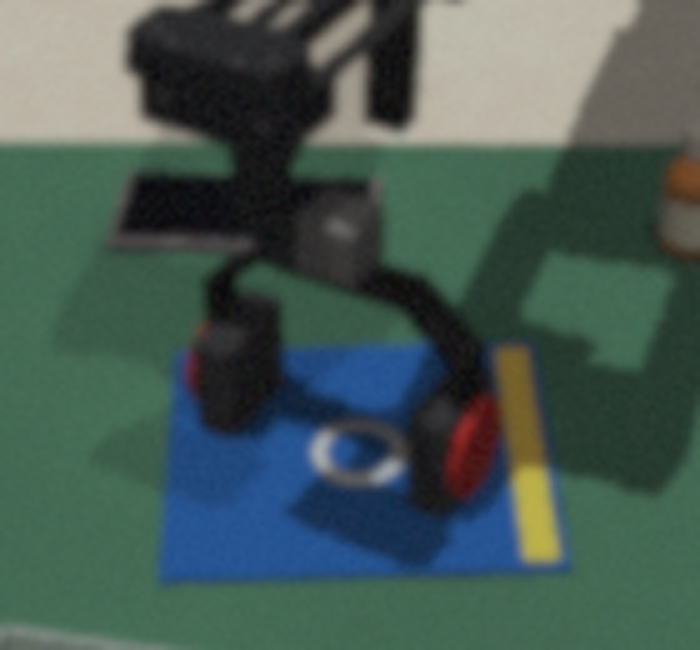

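Run:
```python
from h import *
s=st();c=viewer.capture("wrist");crop(c["color"],220,170,300,280,6,"pics/w4.png")
# predicted tip projections
for d in [(0,0,0),(0,.044,0),(0,-.044,0)]:
    print(d, proj(c,R.from_rotvec(s["ee_rot"]).apply(d)+s["eef_pos"],s))
st()
```

```text
t 3.3 p [ 0.5896 -0.0259  0.1559] yang -28.67 z [ 0.003 -0.001 -1.   ] F [ 0.59 -0.52  1.15] w 0.0879 q [-0.245  0.297  1.642 -0.     1.2    0.256]
(0, 0, 0) [[262.19363044 239.47358854]]
(0, 0.044, 0) [[338.03097031 239.48800361]]
(0, -0.044, 0) [[186.40165223 239.37699275]]
t 3.35 p [ 0.5896 -0.0258  0.156 ] yang -28.66 z [ 0.003 -0.001 -1.   ] F [ 0.42  0.03 -0.3 ] w 0.0883 q [-0.245  0.297  1.642  0.     1.2    0.256]
```

View pics/w4.png

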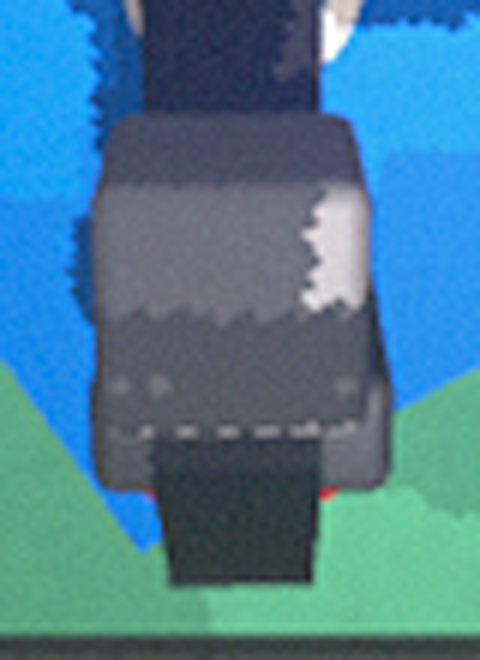

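Run:
```python
from h import *
s=telemetry.read_state();c=viewer.capture("wrist")
A=lambda p:(np.array(p,float)+.5)/6-.5+[220,170]
q=onz(c,[A(p) for p in [(99,187),(370,184),(364,430),(92,434)]],.138,s);print(q,q.mean(0))
for i in range(4):
  e=q[(i+1)%4]-q[i];print(np.linalg.norm(e),np.degrees(np.arctan2(e[1],e[0])))
st();m=q.mean(0);step([m[0],m[1],.111],down(-29),6)
```

```text
[[ 0.58379287 -0.00256008  0.138     ]
 [ 0.60867623 -0.01579976  0.138     ]
 [ 0.59505403 -0.04052747  0.138     ]
 [ 0.56885698 -0.02673392  0.138     ]] [ 0.58909503 -0.02140531  0.138     ]
0.028186358047620035 -28.016084803935872
0.02823161261441373 -118.84985624692347
0.029606536942216224 152.23180882744975
0.02841575175415088 58.290014665293015
t 3.4 p [ 0.5895 -0.0257  0.1558] yang -28.65 z [ 0.003 -0.001 -1.   ] F [-0.36  1.   -0.35] w 0.0882 q [-0.244  0.297  1.643 -0.     1.199  0.256]
6 rows of [0.06, -0.04, 0.75] [0.0005, -0.0001, 0.001]
```

>>> jog_arm(plan=[0.06,-0.04,0.75,0,0,0,0.06,-0.04,0.75,0,0,0,0.06,-0.04,0.75,0,0,0,0.06,-0.04,0.75,0,0,0,0.06,-0.04,0.75,0,0,0,0.06,-0.04,0.7,0,0,0,0,0,0,0,0,0,0,0,0,0,0,0])

```text
clock: 4.07
eef_pos: [0.5877, -0.0208, 0.1088]
ee_rot: [-2.701, -1.603, 0.002]
contact_force: [-0.4, -0.4, -0.5]
gripper_width: 0.0882
```

>>> jog_arm(plan=[0,0,0,0,0,0,0,0,0,0,0,0,0,0,0,0,0,0,0,0,0,0,0,0,0,0,0,0,0,0,0,0,0,0,0,0,0,0,0,0,0,0,0,0,0,0,0,0], claw=1)

```text
clock: 4.73
eef_pos: [0.5882, -0.021, 0.1097]
ee_rot: [2.702, 1.603, 0.0]
contact_force: [-0.2, -0.5, -1.2]
gripper_width: 0.0367
```

Run:
```python
from h import *
st()
```

```text
t 4.73 p [ 0.5882 -0.021   0.1097] yang -28.65 z [ 0. -0. -1.] F [-0.15 -0.46 -1.24] w 0.0367 q [-0.237  0.355  1.672 -0.     1.115  0.263]
```

>>> jog_arm(plan=[0,0,0,0,0,0,0,0,0,0,0,0,0,0,0,0,0,0,0,0,-0.3,0,0,0,0,0,-0.8,0,0,0,0,0,-1.5,0,0,0,0,0,-2,0,0,0,0,0,-2,0,0,0,0,0,-2,0,0,0,0,0,-2,0,0,0,0,0,-1,0,0,0,0,0,0,0,0,0])

```text
clock: 5.73
eef_pos: [0.5897, -0.0213, 0.2289]
ee_rot: [2.699, 1.601, 0.006]
contact_force: [1.0, 0.1, -0.9]
gripper_width: 0.0298
```

Run:
```python
from h import *
st()
for n,b in [("scene",(170,110,340,280)),("wrist",(100,50,420,300))]:
  c=viewer.capture(n);crop(c["color"],*b,3 if n=="scene" else 2,f"pics/{n}5.png")
st()
step([.518,.300,.315],down(0.3),18)
```

```text
t 5.73 p [ 0.5897 -0.0213  0.2289] yang -28.64 z [ 0.005 -0.001 -1.   ] F [ 1.04  0.09 -0.93] w 0.0298 q [-0.237  0.219  1.582  0.     1.335  0.263]
t 5.83 p [ 0.5879 -0.0209  0.2253] yang -28.65 z [-0.  0. -1.] F [ 0.32 -0.17 -2.04] w 0.03 q [-0.237  0.222  1.586  0.     1.334  0.263]
18 rows of [1.64, -0.84, -0.5] [-0.0, -0.0, -0.0281]
```

View pics/scene5.png

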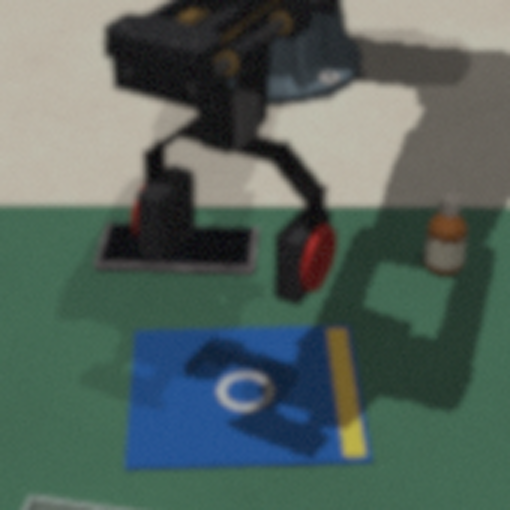

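View pics/wrist5.png

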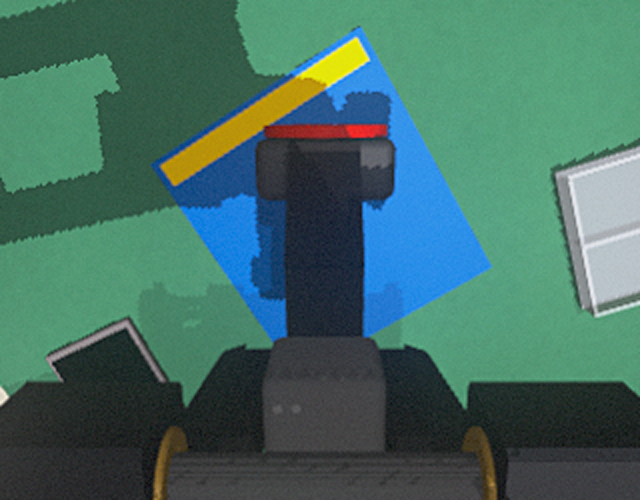

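>>> jog_arm(plan=[0.82,-0.42,-0.5,0,0,-0.014,1.64,-0.84,-1,0,0,-0.028,1.64,-0.84,-1,0,0,-0.028,1.64,-0.84,-1,0,0,-0.028,1.64,-0.84,-1,0,0,-0.028,1.64,-0.84,-1,0,0,-0.028,1.64,-0.84,-1,0,0,-0.028,1.64,-0.84,-1,0,0,-0.028,1.64,-0.84,-1,0,0,-0.028,1.64,-0.84,-0.5,0,0,-0.028,1.64,-0.84,0,0,0,-0.028,1.64,-0.84,0,0,0,-0.028])

```text
clock: 6.83
eef_pos: [0.562, 0.19, 0.3147]
ee_rot: [-2.407, -2.017, 0.002]
contact_force: [-0.3, 0.2, -1.7]
gripper_width: 0.0295
```

>>> jog_arm(plan=[1.64,-0.84,0,0,0,-0.028,1.64,-0.84,0,0,0,-0.028,1.64,-0.84,0,0,0,-0.028,1.64,-0.84,0,0,0,-0.028,1.64,-0.84,0,0,0,-0.028,0.82,-0.42,0,0,0,-0.014,0,0,0,0,0,0,0,0,0,0,0,0,0,0,0,0,0,0])

```text
clock: 7.58
eef_pos: [0.5273, 0.2826, 0.3152]
ee_rot: [2.249, 2.194, -0.001]
contact_force: [-1.0, -0.2, -2.1]
gripper_width: 0.0298
```

Run:
```python
from h import *
s=st()
c=viewer.capture("wrist");cv2.imwrite("pics/w6.png",c["color"][:,:,::-1])
st()
c=viewer.capture("scene");crop(c["color"],300,80,500,280,3,"pics/s6.png")
c=viewer.capture("top");crop(c["color"],110,140,330,300,3,"pics/t6.png")
```

```text
t 7.58 p [0.5273 0.2826 0.3152] yang -1.42 z [-0.001 -0.001 -1.   ] F [-0.95 -0.23 -2.1 ] w 0.0298 q [ 0.294  0.181  1.453 -0.     1.508  0.319]
t 7.63 p [0.5275 0.2824 0.3153] yang -1.45 z [-0.    -0.001 -1.   ] F [ 0.24  0.61 -1.17] w 0.0295 q [ 0.294  0.181  1.453 -0.     1.508  0.319]
```

View pics/w6.png

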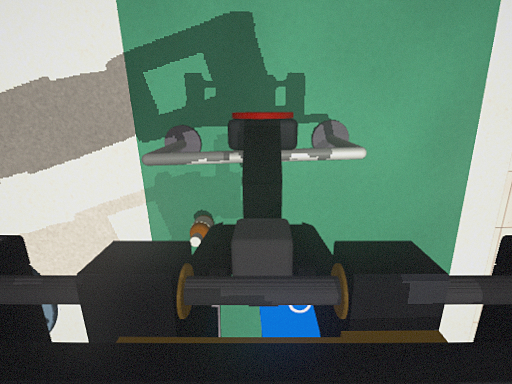

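View pics/s6.png

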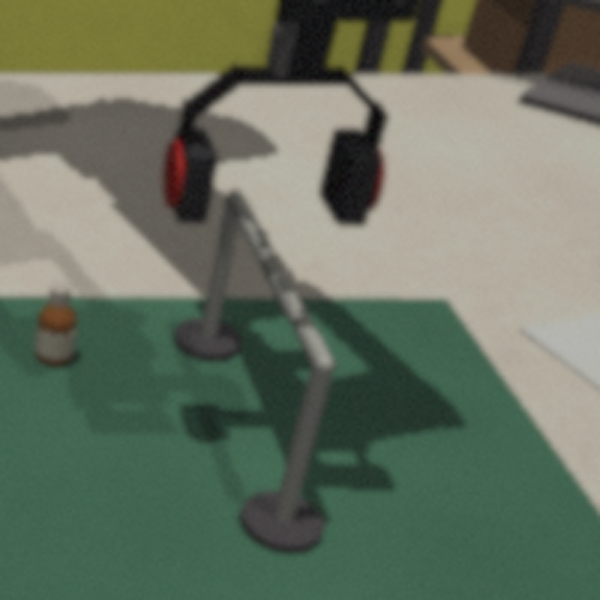

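View pics/t6.png

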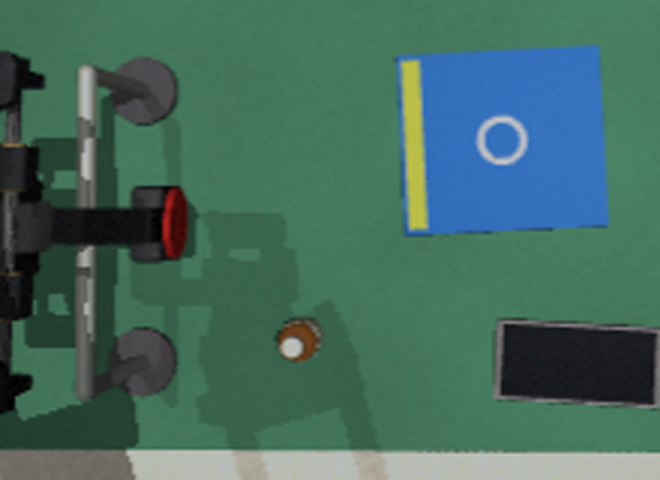

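Run:
```python
from h import *
import json
np.set_printoptions(precision=4,suppress=True)
L=[json.loads(l) for l in open("log.jsonl")];s=L[-2]
c=viewer.capture("wrist");w=onz(c,[(146,160),(364,153)],.15,s);print("bar",w,w.mean(0),np.degrees(np.arctan2(*(w[1]-w[0])[1::-1])))
t=viewer.capture("top");A=lambda p:(np.array(p,float)+.5)/3-.5+[110,140]
print("ring",onz(t,[A((502,140))],.003)); 
p=onz(t,[A(q) for q in [(398,57),(598,46),(608,226),(406,235)]],.003);print(p.mean(0))
st();step([.518,.3005,.315],down(0),3);
```

```text
bar [[0.3958 0.3021 0.15  ]
 [0.6429 0.304  0.15  ]] [0.5193 0.3031 0.15  ] 0.4510850063366124
ring [[ 0.5933 -0.0169  0.003 ]]
[ 0.5927 -0.0171  0.003 ]
t 7.83 p [0.5275 0.2826 0.3156] yang -1.45 z [ 0. -0. -1.] F [-0.62 -0.46 -1.74] w 0.0299 q [ 0.294  0.18   1.453 -0.     1.508  0.319]
3 rows of [0.59, -0.33, 0.02] [0.0, 0.0, -0.0084]
```

>>> jog_arm(plan=[0.64,-0.32,0,0,0,-0.01,0.64,-0.32,0,0,0,-0.01,0.64,-0.32,0,0,0,-0.01,0,0,0,0,0,0,0,0,1,0,0,0,0,0,2,0,0,0,0,0,2,0,0,0,0,0,2,0,0,0,0,0,1.5,0,0,0,0,0,0.7,0,0,0,0,0,0,0,0,0,0,0,0,0,0,0])

```text
clock: 8.83
eef_pos: [0.5179, 0.3025, 0.2235]
ee_rot: [-2.215, -2.228, 0.001]
contact_force: [0.4, 0.4, -1.7]
gripper_width: 0.0297
```

Run:
```python
from h import *
s=st()
c=viewer.capture("scene");crop(c["color"],300,80,500,280,3,"pics/s7.png")
c=viewer.capture("wrist");crop(c["color"],100,50,420,300,2,"pics/w7.png")
```

```text
t 8.83 p [0.5179 0.3025 0.2235] yang 0.34 z [-0. -0. -1.] F [ 0.45  0.42 -1.66] w 0.0297 q [ 0.331  0.249  1.558 -0.     1.336  0.325]
```

View pics/s7.png

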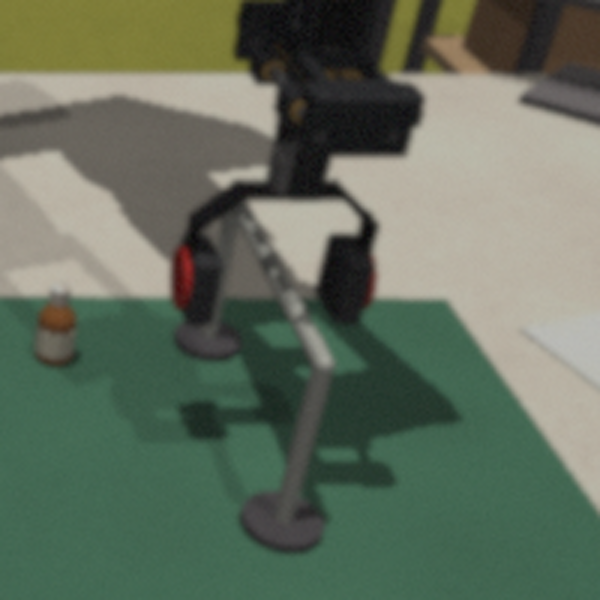

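View pics/w7.png

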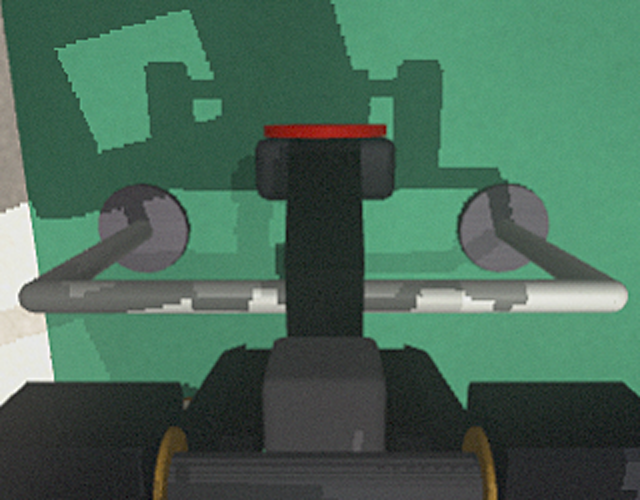

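>>> jog_arm(plan=[0,0,0.6,0,0,0,0,0,1.2,0,0,0,0,0,1.4,0,0,0,0,0,1.2,0,0,0,0,0,0.8,0,0,0,0,0,0.4,0,0,0,0,0,0,0,0,0,0,0,0,0,0,0])

```text
clock: 9.6
eef_pos: [0.518, 0.3026, 0.1676]
ee_rot: [-2.215, -2.228, 0.0]
contact_force: [1.4, -0.1, -1.8]
gripper_width: 0.0297
```

>>> jog_arm(plan=[0,0,0.1,0,0,0,0,0,0.1,0,0,0,0,0,0,0,0,0])

```text
clock: 9.85
eef_pos: [0.5181, 0.3027, 0.166]
ee_rot: [2.214, 2.228, 0.001]
contact_force: [0.1, -0.1, -1.9]
gripper_width: 0.0296
```

>>> jog_arm(plan=[0,0,0.1,0,0,0,0,0,0.05,0,0,0,0,0,0,0,0,0])

```text
clock: 10.1
eef_pos: [0.5178, 0.3026, 0.1641]
ee_rot: [-2.215, -2.228, 0.0]
contact_force: [-0.5, 1.0, -0.9]
gripper_width: 0.0299
```

>>> jog_arm(plan=[0,0,0.1,0,0,0,0,0,0,0,0,0])

```text
clock: 10.27
eef_pos: [0.518, 0.3027, 0.1634]
ee_rot: [2.215, 2.228, 0.0]
contact_force: [-0.5, -0.2, -0.5]
gripper_width: 0.0298
```

>>> jog_arm(plan=[0,0,0.1,0,0,0,0,0,0,0,0,0])

```text
clock: 10.43
eef_pos: [0.518, 0.3027, 0.1633]
ee_rot: [2.214, 2.228, 0.001]
contact_force: [-3.4, -2.1, 6.0]
gripper_width: 0.0302
```

Run:
```python
from h import *
c=viewer.capture("scene");crop(c["color"],320,110,460,250,4,"pics/s8.png");st()
```

```text
t 10.48 p [0.518  0.3027 0.1633] yang 0.35 z [ 0.001  0.    -1.   ] F [-2.93 -2.1   6.33] w 0.0297 q [ 0.331  0.31   1.609 -0.     1.222  0.325]
```

View pics/s8.png

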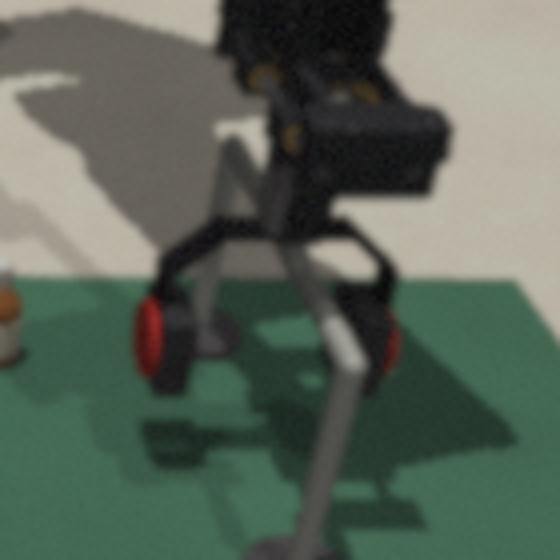

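>>> jog_arm(plan=[0,0,-0.07,0,0,0,0,0,0,0,0,0])

```text
clock: 10.65
eef_pos: [0.518, 0.3027, 0.1633]
ee_rot: [2.215, 2.228, 0.001]
contact_force: [-1.7, -1.0, 3.3]
gripper_width: 0.0299
```

>>> jog_arm(plan=[0,0,0,0,0,0,0,0,0,0,0,0,0,0,0,0,0,0,0,0,0,0,0,0,0,0,0,0,0,0,0,0,0,0,0,0], claw=-0.5)

```text
clock: 11.15
eef_pos: [0.5179, 0.3026, 0.1627]
ee_rot: [-2.215, -2.228, 0.0]
contact_force: [0.3, 0.7, -0.8]
gripper_width: 0.0653
```

Run:
```python
from h import *
c=viewer.capture("scene");crop(c["color"],320,110,460,250,4,"pics/s9.png");st()
c=viewer.capture("wrist");crop(c["color"],100,50,420,300,2,"pics/w9.png")
```

```text
t 11.2 p [0.5178 0.3026 0.1627] yang 0.34 z [-0.  0. -1.] F [-0.35 -0.58  0.63] w 0.0661 q [0.331 0.311 1.609 0.    1.222 0.325]
```

View pics/s9.png

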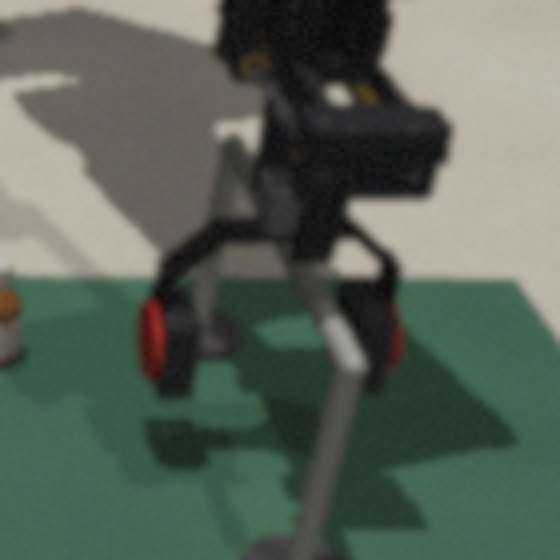

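View pics/w9.png

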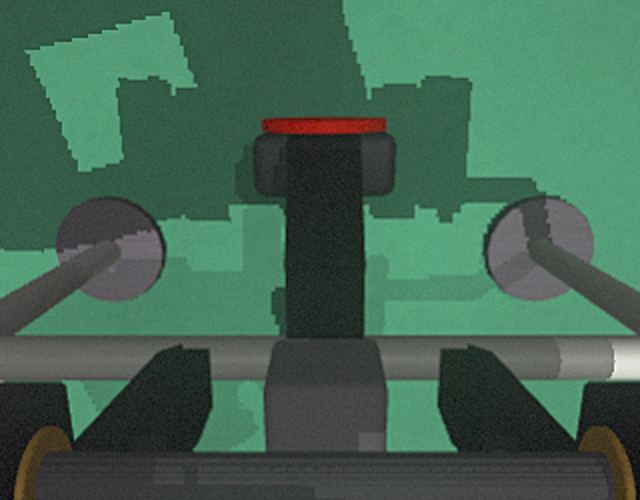

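>>> jog_arm(plan=[0,0,-0.5,0,0,0,0,0,-1,0,0,0,0,0,-1.5,0,0,0,0,0,-2,0,0,0,0,0,-2,0,0,0,0,0,-2,0,0,0,0,0,-2,0,0,0,0,0,-2,0,0,0,0,0,-1,0,0,0,0,0,0,0,0,0])

```text
clock: 12.08
eef_pos: [0.5192, 0.3031, 0.3068]
ee_rot: [2.213, 2.226, 0.009]
contact_force: [-0.2, 0.3, 0.8]
gripper_width: 0.0661
```

Run:
```python
from h import *
c=viewer.capture("scene");crop(c["color"],320,90,460,250,4,"pics/s10.png");st()
c=viewer.capture("wrist");crop(c["color"],100,50,420,300,2,"pics/w10.png")
step([.5575,-.290,.26],down(45),30)
```

```text
t 12.13 p [0.5185 0.3028 0.3045] yang 0.34 z [ 0.003  0.001 -1.   ] F [ 0.34 -0.13 -0.57] w 0.066 q [ 0.331  0.189  1.465 -0.     1.485  0.325]
30 rows of [-1.93, -0.63, 0.14] [0.0, 0.0, -0.026]
```

View pics/s10.png

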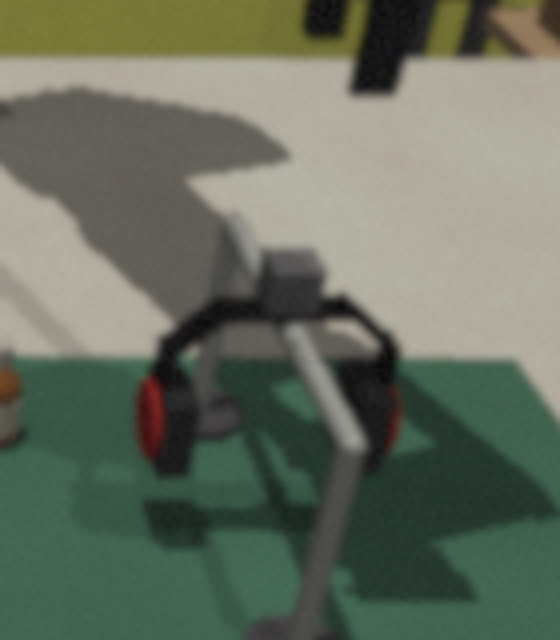

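View pics/w10.png

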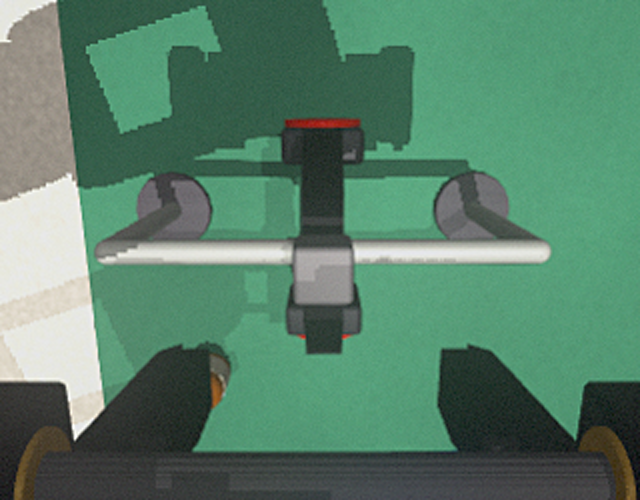

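>>> jog_arm(plan=[-1,-0.3,0,0,0,-0.013,-1.93,-0.63,0.14,0,0,-0.026,-1.93,-0.63,0.14,0,0,-0.026,-1.93,-0.63,0.14,0,0,-0.026,-1.93,-0.63,0.14,0,0,-0.026,-1.93,-0.63,0.14,0,0,-0.026,-1.93,-0.63,0.14,0,0,-0.026,-1.93,-0.63,0.14,0,0,-0.026,-1.93,-0.63,0.14,0,0,-0.026,-1.93,-0.63,0.14,0,0,-0.026,-1.93,-0.63,0.14,0,0,-0.026,-1.93,-0.63,0.14,0,0,-0.026])

```text
clock: 13.18
eef_pos: [0.4768, 0.0722, 0.2856]
ee_rot: [-1.855, -2.532, 0.002]
contact_force: [0.1, -0.9, -1.1]
gripper_width: 0.0661
```

>>> jog_arm(plan=[-1.93,-0.63,0.14,0,0,-0.026,-1.93,-0.63,0.14,0,0,-0.026,-1.93,-0.63,0.14,0,0,-0.026,-1.93,-0.63,0.14,0,0,-0.026,-1.93,-0.63,0.14,0,0,-0.026,-1.93,-0.63,0.14,0,0,-0.026,-1.93,-0.63,0.14,0,0,-0.026,-1.93,-0.63,0.14,0,0,-0.026,-1.93,-0.63,0.14,0,0,-0.026,-1.93,-0.63,0.14,0,0,-0.026,-1.93,-0.63,0.14,0,0,-0.026,-1.93,-0.63,0.14,0,0,-0.026])

```text
clock: 14.18
eef_pos: [0.5093, -0.168, 0.2686]
ee_rot: [-1.439, -2.789, -0.0]
contact_force: [0.1, -0.5, 0.5]
gripper_width: 0.0662
```

Run:
```python
from h import *
st()
step([.5575,-.290,.26],down(45),6)
```

```text
t 14.18 p [ 0.5093 -0.168   0.2686] yang 35.41 z [-0.003  0.002 -1.   ] F [ 0.08 -0.46  0.47] w 0.0662 q [-0.54   0.071  1.668  0.     1.406 -1.158]
6 rows of [-2.08, -0.67, 0.14] [-0.0002, -0.0005, -0.0279]
```

>>> jog_arm(plan=[-2.08,-0.67,0.14,0,0,-0.028,-2.08,-0.67,0.14,0,0,-0.028,-2.08,-0.67,0.14,0,0,-0.028,-2.08,-0.67,0.14,0,0,-0.028,-2.08,-0.67,0.14,0,0,-0.028,-1.2,-0.4,0.1,0,0,-0.02,0,0,0,0,0,0,0,0,0,0,0,0,0,0,0,0,0,0])

```text
clock: 14.93
eef_pos: [0.5533, -0.28, 0.2614]
ee_rot: [-1.214, -2.895, -0.001]
contact_force: [-0.2, 0.6, -0.3]
gripper_width: 0.0661
```

Run:
```python
from h import *
s=st();c=viewer.capture("wrist");crop(c["color"],180,80,340,280,4,"pics/w11.png");st()
```

```text
t 14.93 p [ 0.5533 -0.28    0.2614] yang 44.5 z [-0.002  0.002 -1.   ] F [-0.16  0.56 -0.28] w 0.0661 q [-0.66   0.264  1.461  0.     1.419 -1.436]
t 14.98 p [ 0.5535 -0.2799  0.2619] yang 44.53 z [-0.001  0.001 -1.   ] F [ 0.34  0.36 -0.27] w 0.066 q [-0.659  0.263  1.461  0.     1.419 -1.436]
```

View pics/w11.png

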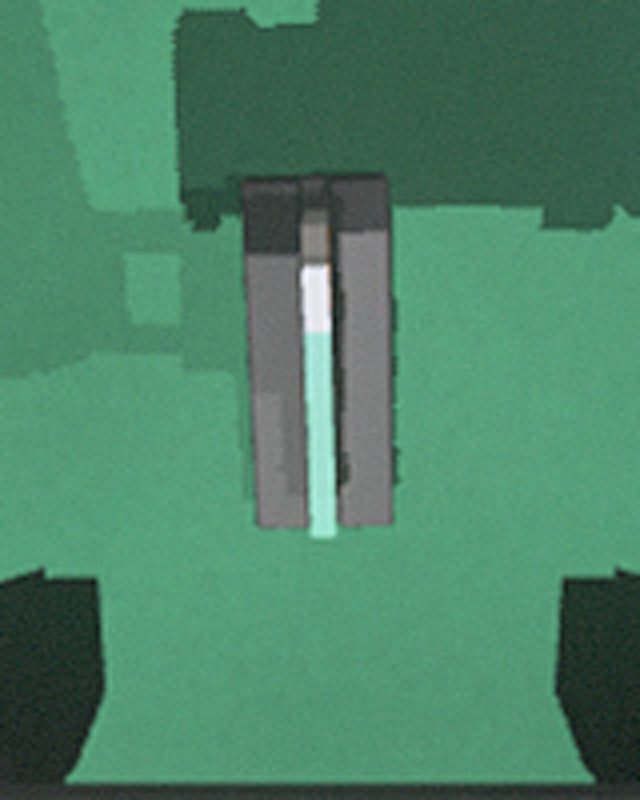

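Run:
```python
from h import *
import json
np.set_printoptions(precision=4,suppress=True)
s=[json.loads(l) for l in open("log.jsonl")][-2];c=viewer.capture("wrist")
A=lambda p:(np.array(p,float)+.5)/4-.5+[180,80]
q=onz(c,[A(p) for p in [(323,537),(316.5,332),(314.5,265)]],.068,s);print(q)
r=onz(c,[A(p) for p in [(314,210)]],.058,s);print(r)
d=q[1]-q[0];print(np.degrees(np.arctan2(d[1],d[0])),np.linalg.norm(d),np.linalg.norm(q[2]-q[0]))
u=d/np.linalg.norm(d);C=q[0]+u*.05;C2=q[1]-u*.018;print("centre",C,C2)
s=st();step([C2[0],C2[1],.14],down(np.degrees(np.arctan2(d[1],d[0]))-90),6)
```

```text
[[ 0.5943 -0.3239  0.068 ]
 [ 0.5453 -0.2767  0.068 ]
 [ 0.5304 -0.2623  0.068 ]]
[[ 0.5192 -0.2513  0.058 ]]
136.10980705363605 0.06805733965061073 0.0887889722617908
centre [ 0.5583 -0.2892  0.068 ] [ 0.5583 -0.2892  0.068 ]
t 15.03 p [ 0.5537 -0.2799  0.2623] yang 44.55 z [-0.001  0.001 -1.   ] F [0.45 0.32 0.87] w 0.0661 q [-0.659  0.263  1.461  0.     1.419 -1.437]
6 rows of [-0.16, -0.06, 2.04] [0.0, -0.0001, -0.0045]
```

Run:
```python
from h import *
import json
from scipy.optimize import least_squares
np.set_printoptions(precision=4,suppress=True)
L=[json.loads(l) for l in open("log.jsonl")]
q=np.array([l["joint_pos"] for l in L]);p=np.array([l["eef_pos"] for l in L])
c,s=np.cos(q[:,0]),np.sin(q[:,0]);rad=c*p[:,0]+s*p[:,1];lat=-s*p[:,0]+c*p[:,1]
print("lat",lat.mean(),lat.std())
def f(v):
    a0,L2,L3,h,e=v;t=q[:,1]+q[:,2]
    return np.r_[a0+L2*np.sin(q[:,1])+L3*np.sin(t)+e*np.cos(t)-rad,h+L2*np.cos(q[:,1])+L3*np.cos(t)-e*np.sin(t)-p[:,2]]
r=least_squares(f,[0,.4,.4,.1,0]);print(r.x,np.abs(r.fun).max())
```

```text
lat 0.11787908620867014 0.00026729074456900747
[0.0001 0.4388 0.5142 0.0002 0.0844] 0.0015060240124373792
```

>>> jog_arm(plan=[0,0,0,-0.1,0,0,0,0,0,-0.1,0,0,0,0,0,-0.1,0,0,0,0,0,-0.1,0,0,0,0,0,0,0,0])

```text
clock: 15.45
eef_pos: [0.5522, -0.2817, 0.2616]
ee_rot: [1.14, 2.706, 0.554]
contact_force: [-0.9, -0.3, 0.0]
gripper_width: 0.0664
```

Run:
```python
from h import *
st()
```

```text
t 15.45 p [ 0.5522 -0.2817  0.2616] yang 44.28 z [ 0.279  0.275 -0.92 ] F [-0.93 -0.32  0.05] w 0.0664 q [-0.869  0.222  1.563  0.408  1.404 -1.72 ]
```

>>> jog_arm(plan=[0,0,0,-0.1,0,0,0,0,0,-0.1,0,0,0,0,0,-0.1,0,0,0,0,0,-0.1,0,0,0,0,0,0,0,0])

```text
clock: 15.87
eef_pos: [0.5524, -0.2806, 0.2599]
ee_rot: [1.029, 2.44, 1.037]
contact_force: [-0.5, -0.2, -0.7]
gripper_width: 0.0659
```

Run:
```python
from h import *
st()
```

```text
t 15.87 p [ 0.5524 -0.2806  0.2599] yang 44.06 z [ 0.51   0.506 -0.696] F [-0.5  -0.24 -0.74] w 0.0659 q [-1.04   0.285  1.636  0.772  1.499 -1.985]
```

```bash
cat > kin.py <<'E'
from h import *
import json
from scipy.optimize import least_squares
np.set_printoptions(precision=4,suppress=True)
ex=lambda ax,a:R.from_euler(ax,a).as_matrix()
def fk(v,q,s4,s6):
    h,L2,e,L3,by,o4y,o5x,o5y,o5z,g=v
    p=np.array([0,by,h]);M=np.eye(3)
    M=ex('y',q[1]);p=p+M@[0,0,L2];M=M@ex('y',q[2]);p=p+M@[e,0,L3]
    M=M@ex('z',s4*q[3]);p=p+M@[0,o4y,0];M=M@ex('y',q[4]);p=p+M@[o5x,o5y,o5z];M=M@ex('z',s6*q[5]+g)
    B=ex('z',q[0]);return B@p,B@M
def data():
    L=[json.loads(l) for l in open("log.jsonl")]
    return L
def fit():
    L=data();best=None
    Q=np.array([l["joint_pos"] for l in L]);P=np.array([l["eef_pos"] for l in L]);M=R.from_rotvec([l["ee_rot"] for l in L]).as_matrix()
    for s4 in(1,-1):
        for s6 in(1,-1):
            for g in (np.pi/2,-np.pi/2,0,np.pi):
                def f(v):
                    o=[]
                    for q,p,m in zip(Q,P,M):
                        a,b=fk(v,q,s4,s6);o+=[*(a-p),*(.2*(b-m).ravel())]
                    return np.r_[o,1e-3*(v[:9]-v0[:9])]
                v0=np.array([.3,.44,.08,.51,.0,.118,0,0,.3,g]);r=least_squares(f,v0)
                if best is None or r.cost<best[0]: best=(r.cost,r.x,s4,s6,np.abs(r.fun[:-9]).max())
    return best
if __name__=="__main__":
    b=fit();print(b);import pickle;pickle.dump(b,open("kin.pkl","wb"))
E
python3 kin.py
```

```text
(np.float64(1.0601872217449011e-08), array([ 0.3134,  0.4382,  0.0855,  0.5145,  0.1178,  0.059 , -0.    ,
       -0.059 ,  0.3115,  1.5708]), 1, 1, np.float64(1.5336456532510923e-07))
```

```bash
cat > ik.py <<'E'
from kin import *
import pickle
b=pickle.load(open("kin.pkl","rb"));V,S4,S6=b[1],b[2],b[3]
LO=np.array([-2.99,-.89,.3,-1.14,0,-3.12]);HI=np.array([2.99,2.07,2.58,4.28,2.63,3.12])
def ik(p,M,seeds):
    sol=[]
    for s in seeds:
        def f(q):
            a,m=fk(V,q,S4,S6);return np.r_[5*(a-p),(m-M).ravel()]
        r=least_squares(f,np.clip(s,LO+.01,HI-.01),bounds=(LO,HI))
        if r.cost<1e-8 and not any(np.abs(r.x-t).max()<.02 for t in sol): sol.append(r.x)
    return sol
def plateR(yaw,lean):  # plate axes: y at yaw deg horizontal, x label normal tipped up
    a=np.radians(yaw);l=np.radians(lean);y=np.array([np.cos(a),np.sin(a),0]);x0=np.array([np.sin(a),-np.cos(a),0])
    x=np.cos(l)*x0+np.sin(l)*np.array([0,0,1]);return np.c_[x,y,np.cross(x,y)]
def toolR(P,alpha,sgn):
    # tool y=sgn*plate x; tool z=-plate z rotated by alpha toward plate +y
    al=np.radians(alpha);z=-np.cos(al)*P[:,2]+np.sin(al)*P[:,1];y=sgn*P[:,0];return np.c_[np.cross(y,z),y,z]
E
cat > srch.py <<'E'
from ik import *
rng=np.random.default_rng(0);seeds=[np.array([a,.2,2.1,c,.5,d]) for a in(-.4,.2) for c in(-.8,1.2,2.8) for d in(-2,0,2)]
C=np.array([.593,-.0165,.123])
for sgn in(1,-1):
  for al in(-30,0,30):
    for lean in(50,60,75):
      P=plateR(93,lean);M=toolR(P,al,sgn);g=C+.014*P[:,2];p=g+.019*M[:,2]
      for s in ik(p,M,seeds): print(sgn,al,lean,s.round(2),"margin",np.minimum(s-LO,HI-s).min().round(2))
E
python3 srch.py
```

```text
1 -30 60 [-0.    0.31  2.23  4.    0.65  2.37] margin 0.28
1 -30 75 [-0.01  0.49  2.25  3.71  1.    2.79] margin 0.33
1 0 50 [-0.41  0.1   2.27  1.7   0.35 -2.02] margin 0.31
1 0 60 [-0.46  0.18  2.34  2.22  0.56 -2.58] margin 0.24
1 0 75 [-0.51  0.41  2.37  2.49  1.02 -2.92] margin 0.2
1 30 50 [-0.69  0.3   2.1   1.26  1.03 -1.86] margin 0.48
1 30 60 [-0.73  0.37  2.14  1.44  1.1  -2.15] margin 0.44
1 30 75 [-0.79  0.53  2.17  1.65  1.28 -2.55] margin 0.41
-1 -30 60 [-0.    0.31  2.23  4.    0.65 -0.77] margin 0.28
-1 -30 75 [-0.01  0.49  2.25  3.71  1.   -0.35] margin 0.33
-1 0 50 [-0.41  0.1   2.27  1.7   0.35  1.12] margin 0.31
-1 0 60 [-0.46  0.18  2.34  2.22  0.56  0.56] margin 0.24
-1 0 75 [-0.51  0.41  2.37  2.49  1.02  0.22] margin 0.21
-1 30 50 [-0.69  0.3   2.1   1.26  1.03  1.28] margin 0.48
-1 30 60 [-0.73  0.37  2.14  1.44  1.1   0.99] margin 0.44
-1 30 75 [-0.79  0.53  2.17  1.65  1.28  0.6 ] margin 0.41
```

```bash
cat > path.py <<'E'
from ik import *
from scipy.spatial.transform import Slerp
C0=np.array([.5583,-.2892,.038])
CF=np.array([.593,-.0165,.125])
def pose(C,P,al,gz,sgn=1):
    M=toolR(P,al,sgn);return C+gz*P[:,2]+.019*M[:,2],M
if __name__=="__main__":
  for al in (0,15,20):
   for lean in(55,60):
    gz=.016
    Pr=plateR(136,0);PF=plateR(93,lean)
    a=pose(C0,Pr,al,gz);a2=pose(C0+[0,0,.15],Pr,al,gz)
    Pm=plateR(93,0); m=pose(CF+[0,0,.12],Pm,al,gz);f=pose(CF,PF,al,gz)
    q=np.array([-.66,.26,1.5,.1,1.4,-1.44])
    print("alpha",al,lean)
    for A,B,n,nm in[(a,a2,8,"lift"),(a2,m,20,"carry"),(m,f,20,"lean")]:
      sl=Slerp([0,1],R.from_matrix([A[1],B[1]]));mx=0;bad=0;mq5=9
      for k in range(0,n+1):
        u=k/n;s=ik(A[0]*(1-u)+B[0]*u,sl(u).as_matrix(),[q])
        if not s: bad+=1;continue
        d=np.abs(s[0]-q)*12
        if k>0:mx=np.maximum(mx,d)
        q=s[0];mq5=min(mq5,q[4])
      print(nm,q.round(2),"maxrate",np.round(mx,2),"bad",bad,"minq5",round(mq5,2))
E
python3 path.py
```

```text
alpha 0 55
lift [-0.67  0.35  1.51  0.    1.28 -1.47] maxrate [0.   0.34 0.17 0.   0.41 0.  ] bad 0 minq5 1.02
carry [-0.23  0.22  1.56  0.    1.37 -0.28] maxrate [0.28 0.15 0.12 0.   0.07 0.73] bad 0 minq5 1.28
lean [-0.44  0.12  2.32  2.    0.44 -2.34] maxrate [0.15 0.45 0.54 3.32 0.81 3.43] bad 0 minq5 0.34
alpha 0 60
lift [-0.67  0.35  1.51  0.    1.28 -1.47] maxrate [0.   0.34 0.17 0.   0.41 0.  ] bad 0 minq5 1.02
carry [-0.23  0.22  1.56  0.    1.37 -0.28] maxrate [0.28 0.15 0.12 0.   0.07 0.73] bad 0 minq5 1.28
lean [-0.46  0.17  2.35  2.21  0.56 -2.56] maxrate [0.17 0.61 0.58 3.48 1.01 3.6 ] bad 0 minq5 0.35
alpha 15 55
lift [-0.68  0.51  1.31  0.02  1.58 -1.48] maxrate [0.   0.31 0.16 0.   0.38 0.01] bad 0 minq5 1.34
carry [-0.35  0.25  1.54  0.24  1.46 -0.44] maxrate [0.25 0.18 0.19 0.16 0.12 0.68] bad 0 minq5 1.46
lean [-0.61  0.19  2.25  1.56  0.77 -2.07] maxrate [0.18 0.42 0.52 1.38 0.69 1.68] bad 0 minq5 0.72
alpha 15 60
lift [-0.68  0.51  1.31  0.02  1.58 -1.48] maxrate [0.   0.31 0.16 0.   0.38 0.01] bad 0 minq5 1.34
carry [-0.35  0.25  1.54  0.24  1.46 -0.44] maxrate [0.25 0.18 0.19 0.16 0.12 0.68] bad 0 minq5 1.46
lean [-0.64  0.23  2.28  1.71  0.83 -2.26] maxrate [0.2  0.56 0.56 1.47 0.74 1.79] bad 0 minq5 0.73
alpha 20 55
lift [-0.68  0.57  1.24  0.03  1.68 -1.49] maxrate [0.   0.3  0.16 0.   0.37 0.01] bad 0 minq5 1.45
carry [-0.39  0.27  1.53  0.32  1.5  -0.49] maxrate [0.23 0.19 0.21 0.2  0.17 0.64] bad 0 minq5 1.5
lean [-0.66  0.23  2.22  1.48  0.87 -2.04] maxrate [0.18 0.41 0.51 1.12 0.65 1.46] bad 0 minq5 0.83
alpha 20 60
lift [-0.68  0.57  1.24  0.03  1.68 -1.49] maxrate [0.   0.3  0.16 0.   0.37 0.01] bad 0 minq5 1.45
carry [-0.39  0.27  1.53  0.32  1.5  -0.49] maxrate [0.23 0.19 0.21 0.2  0.17 0.64] bad 0 minq5 1.5
lean [-0.68  0.27  2.24  1.6   0.93 -2.21] maxrate [0.2  0.53 0.55 1.19 0.69 1.56] bad 0 minq5 0.84
```

Run:
```python
from path import *
st();Pr=plateR(136,0);p,M=pose(C0,Pr,15,.017);print(p,M[:,2])
step(p+[0,0,.08],R.from_matrix(M),10)
```

```text
t 15.87 p [ 0.5524 -0.2806  0.2599] yang 44.06 z [ 0.51   0.506 -0.696] F [-0.5  -0.24 -0.74] w 0.0659 q [-1.04   0.285  1.636  0.772  1.499 -1.985]
[ 0.5548 -0.2858  0.0366] [-0.1862  0.1798 -0.9659]
10 rows of [-0.22, -0.64, 1.31] [0.08, 0.0253, 0.0077]
```

>>> jog_arm(plan=[-0.22,-0.64,1.31,0.08,0.0253,0.0077,-0.22,-0.64,1.31,0.08,0.0253,0.0077,-0.22,-0.64,1.31,0.08,0.0253,0.0077,-0.22,-0.64,1.31,0.08,0.0253,0.0077,-0.22,-0.64,1.31,0.08,0.0253,0.0077,-0.22,-0.64,1.31,0.08,0.0253,0.0077,-0.22,-0.64,1.31,0.08,0.0253,0.0077,-0.22,-0.64,1.31,0.08,0.0253,0.0077,-0.22,-0.64,1.31,0.08,0.0253,0.0077,-0.22,-0.64,1.31,0.08,0.0253,0.0077,0,0,0,0,0,0,0,0,0,0,0,0])

```text
clock: 16.87
eef_pos: [0.5583, -0.2851, 0.1194]
ee_rot: [-1.081, -2.692, -0.136]
contact_force: [-0.3, 0.3, 0.1]
gripper_width: 0.066
```

Run:
```python
from path import *
s=st();Pr=plateR(136,0);p,M=pose(C0,Pr,15,.017)
step(p,R.from_matrix(M),6)
c=viewer.capture("wrist");crop(c["color"],130,60,390,300,3,"pics/w12.png")
c=viewer.capture("scene");crop(c["color"],60,100,240,280,4,"pics/s12.png")
```

```text
t 16.87 p [ 0.5583 -0.2851  0.1194] yang 46.25 z [-0.184  0.173 -0.968] F [-0.33  0.28  0.12] w 0.066 q [-0.672  0.58   1.346  0.021  1.47  -1.484]
6 rows of [-0.32, -0.05, 1.34] [-0.0005, 0.0012, 0.0006]
```

View pics/w12.png

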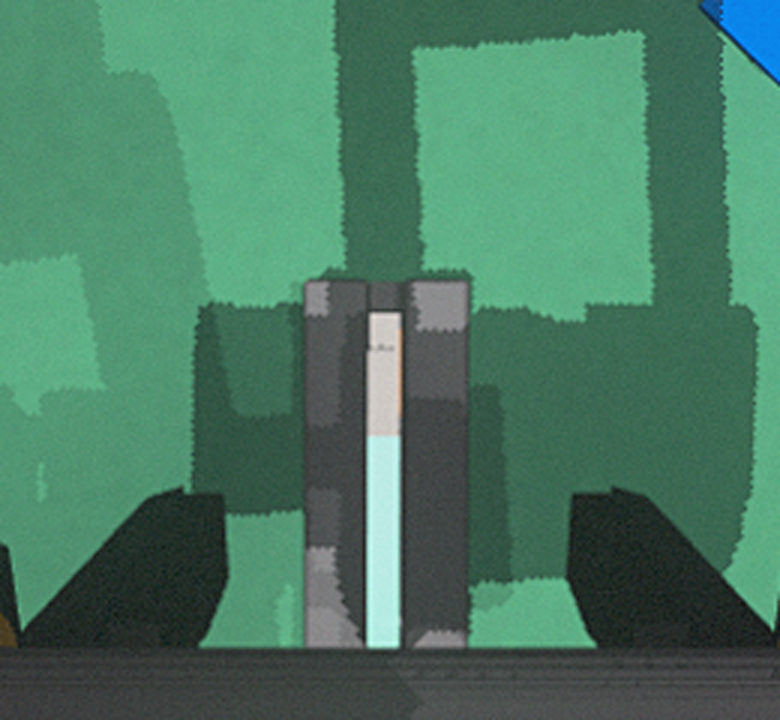

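View pics/s12.png

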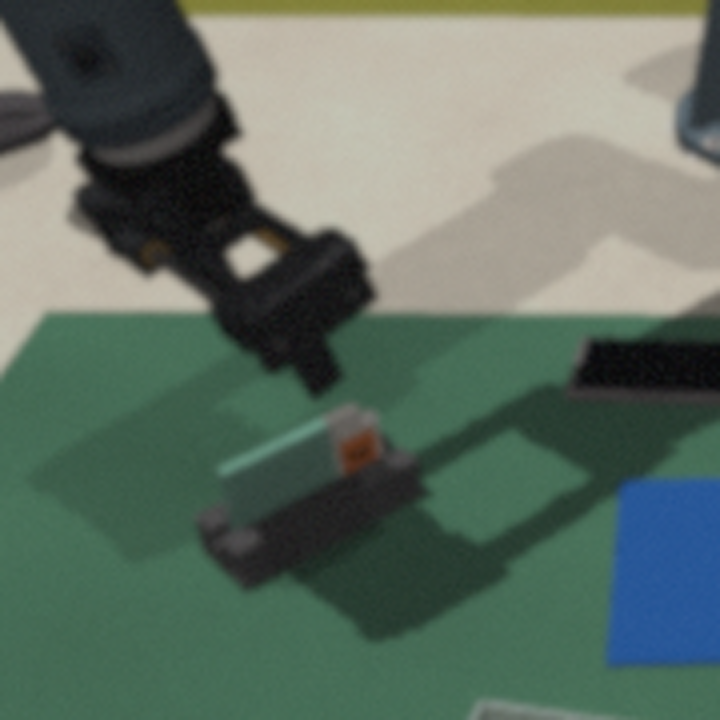

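>>> jog_arm(plan=[-0.32,-0.05,1.34,0,0.001,0,-0.32,-0.05,1.34,0,0.001,0,-0.32,-0.05,1.34,0,0.001,0,-0.32,-0.05,1.34,0,0.001,0,-0.32,-0.05,1.2,0,0.001,0,-0.2,-0.05,0.6,0,0.001,0,0,0,0,0,0,0,0,0,0,0,0,0])

```text
clock: 17.63
eef_pos: [0.554, -0.2883, 0.0449]
ee_rot: [-1.083, -2.684, -0.142]
contact_force: [-0.4, 1.1, 0.9]
gripper_width: 0.0661
```

Run:
```python
from path import *
s=st();Pr=plateR(136,0);p,M=pose(C0,Pr,15,.017)
step(p,R.from_matrix(M),1)
c=viewer.capture("wrist");crop(c["color"],130,60,390,300,3,"pics/w13.png")
```

```text
t 17.63 p [ 0.554  -0.2883  0.0449] yang 46.06 z [-0.188  0.18  -0.966] F [-0.43  1.06  0.91] w 0.0661 q [-0.68   0.674  1.369  0.022  1.361 -1.492]
1 rows of [-0.1, 0.23, 0.83] [-0.0013, -0.0014, 0.0007]
```

View pics/w13.png

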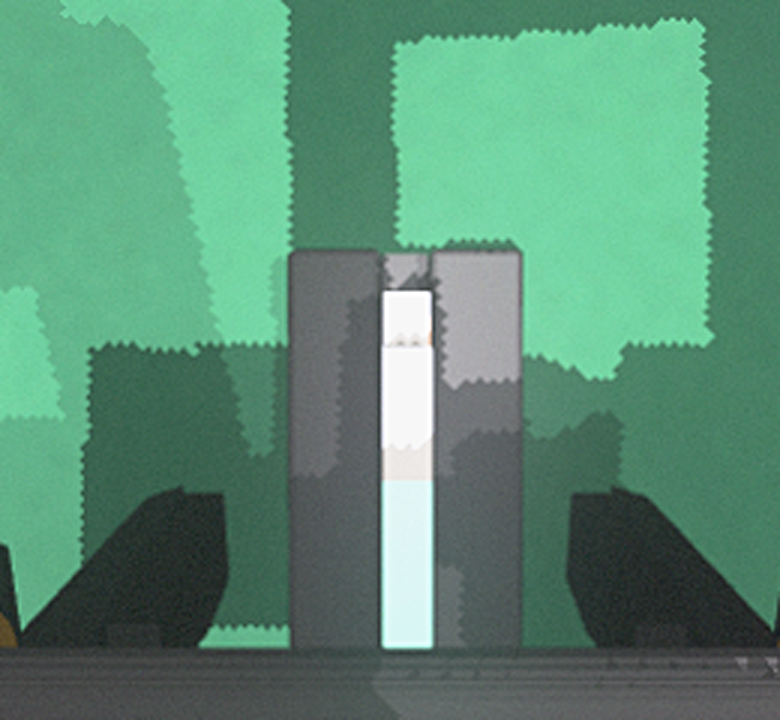

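>>> jog_arm(plan=[-0.05,0.09,0.42,0,0,0,-0.05,0.09,0.36,0,0,0,0,0,0,0,0,0,0,0,0,0,0,0])

```text
clock: 18.02
eef_pos: [0.5548, -0.2861, 0.0378]
ee_rot: [-1.082, -2.685, -0.141]
contact_force: [-0.1, -0.1, -0.8]
gripper_width: 0.0664
```

>>> jog_arm(plan=[0,0,0,0,0,0,0,0,0,0,0,0,0,0,0,0,0,0,0,0,0,0,0,0,0,0,0,0,0,0,0,0,0,0,0,0,0,0,0,0,0,0,0,0,0,0,0,0,0,0,0,0,0,0,0,0,0,0,0,0], claw=1)

```text
clock: 18.85
eef_pos: [0.5548, -0.2863, 0.0378]
ee_rot: [-1.083, -2.685, -0.141]
contact_force: [0.6, -0.2, -0.6]
gripper_width: 0.0079
```

Run:
```python
from path import *
s=st();Pr=plateR(136,0);p,M=pose(C0,Pr,15,.017);print(p)
step(p,R.from_matrix(M),1)
```

```text
t 18.85 p [ 0.5548 -0.2863  0.0378] yang 46.08 z [-0.187  0.179 -0.966] F [ 0.58 -0.17 -0.57] w 0.0079 q [-0.678  0.682  1.372  0.023  1.349 -1.489]
[ 0.5548 -0.2858  0.0366]
1 rows of [0.01, 0.04, 0.12] [-0.0014, -0.0002, 0.001]
```

Run:
```python
from path import *
s=telemetry.read_state();M=R.from_rotvec(s["ee_rot"]).as_matrix();print(M[2]*1.0, M[2]*1.8)
```

```text
[ 0.259  -0.0011 -0.9659] [ 0.4663 -0.0019 -1.7386]
```

>>> jog_arm(plan=[0.05,0,-0.19,0,0,0,0.13,0,-0.48,0,0,0,0.26,0,-0.97,0,0,0,0.39,0,-1.45,0,0,0,0.47,0,-1.74,0,0,0,0.47,0,-1.74,0,0,0,0.47,0,-1.74,0,0,0,0.47,0,-1.74,0,0,0,0.47,0,-1.74,0,0,0,0.47,0,-1.74,0,0,0,0.26,0,-0.97,0,0,0,0,0,0,0,0,0])

```text
clock: 19.85
eef_pos: [0.5562, -0.2871, 0.1923]
ee_rot: [-1.085, -2.691, -0.139]
contact_force: [0.2, -0.4, -1.0]
gripper_width: 0.0077
```

Run:
```python
from path import *
c=viewer.capture("scene");crop(c["color"],60,60,240,260,3,"pics/s14.png")
c=viewer.capture("wrist");crop(c["color"],130,60,390,300,3,"pics/w14.png")
s=st();p,M=pose(CF+[0,0,.12],plateR(93,0),15,.018);print(p)
step(p,R.from_matrix(M),20)
```

```text
t 19.95 p [ 0.5548 -0.2862  0.1885] yang 46.08 z [-0.186  0.178 -0.966] F [-0.34  0.28 -1.19] w 0.0076 q [-0.677  0.508  1.306  0.022  1.587 -1.484]
[ 0.5927 -0.0116  0.2446]
20 rows of [1.22, 0.78, 0.03] [-0.0098, 0.0001, 0.0363]
```

View pics/s14.png

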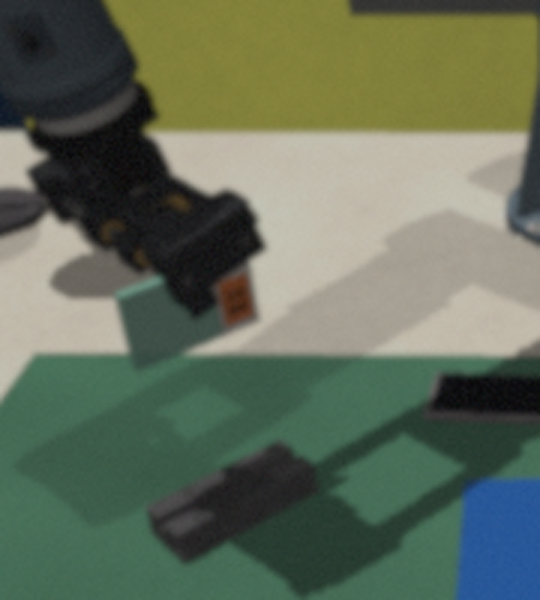

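View pics/w14.png

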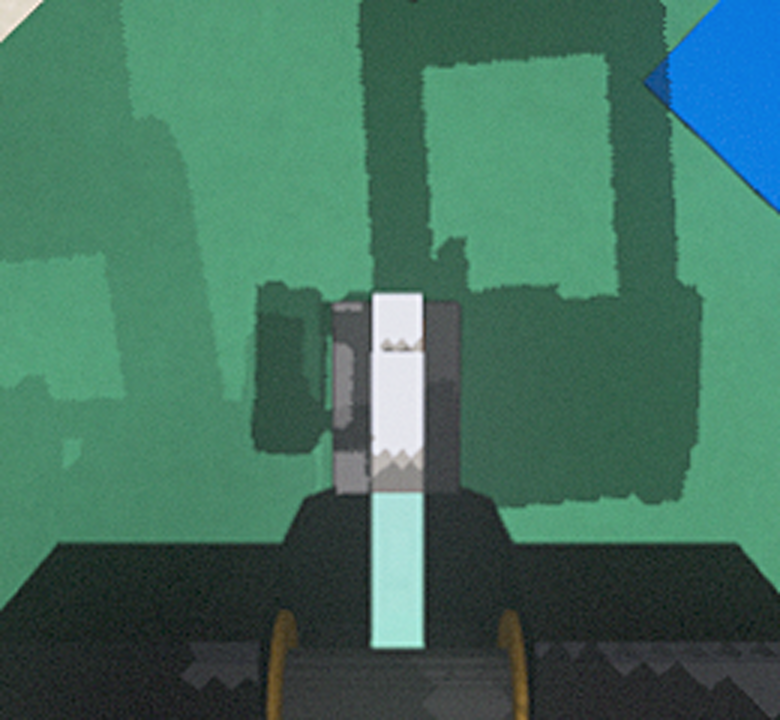

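>>> jog_arm(plan=[0.6,0.39,0,-0.005,0,0.018,1.22,0.78,0.03,-0.0098,0.0001,0.0363,1.22,0.78,0.03,-0.0098,0.0001,0.0363,1.22,0.78,0.03,-0.0098,0.0001,0.0363,1.22,0.78,0.03,-0.0098,0.0001,0.0363,1.22,0.78,0.03,-0.0098,0.0001,0.0363,1.22,0.78,0.03,-0.0098,0.0001,0.0363,1.22,0.78,0.03,-0.0098,0.0001,0.0363,1.22,0.78,0.03,-0.0098,0.0001,0.0363,1.22,0.78,0.03,-0.0098,0.0001,0.0363,1.22,0.78,0.03,-0.0098,0.0001,0.0363,1.22,0.78,0.03,-0.0098,0.0001,0.0363])

```text
clock: 20.95
eef_pos: [0.5499, -0.1227, 0.2198]
ee_rot: [-1.648, -2.403, -0.217]
contact_force: [0.2, -0.3, -1.1]
gripper_width: 0.0077
```

Run:
```python
from path import *
s=st();p,M=pose(CF+[0,0,.12],plateR(93,0),15,.018);print(p)
step(p,R.from_matrix(M),9)
```

```text
t 20.95 p [ 0.5499 -0.1227  0.2198] yang 21.15 z [-0.097  0.244 -0.965] F [ 0.16 -0.26 -1.09] w 0.0077 q [-0.523  0.29   1.536  0.164  1.526 -0.917]
[ 0.5927 -0.0116  0.2446]
9 rows of [1.13, 0.75, 0.02] [-0.0094, -0.0004, 0.0339]
```

>>> jog_arm(plan=[1.13,0.75,0.02,-0.0094,0,0.0339,1.13,0.75,0.02,-0.0094,0,0.0339,1.13,0.75,0.02,-0.0094,0,0.0339,1.13,0.75,0.02,-0.0094,0,0.0339,1.13,0.75,0.02,-0.0094,0,0.0339,1.13,0.75,0.02,-0.0094,0,0.0339,1.13,0.75,0.02,-0.0094,0,0.0339,0.6,0.4,0,-0.006,0,0.018,0,0,0,0,0,0,0,0,0,0,0,0])

```text
clock: 21.78
eef_pos: [0.5836, -0.0297, 0.2408]
ee_rot: [-1.96, -2.184, -0.261]
contact_force: [-0.2, 0.1, -0.8]
gripper_width: 0.008
```

Run:
```python
from path import *
s=st()
for lean in (60,):
  p,M=pose(CF,plateR(93,lean),15,.018);print(p)
  step(p,R.from_matrix(M),24)
```

```text
t 21.78 p [ 0.5836 -0.0297  0.2408] yang 6.17 z [-0.027  0.259 -0.965] F [-0.19  0.14 -0.78] w 0.008 q [-0.381  0.248  1.544  0.234  1.477 -0.526]
[ 0.593  -0.0116  0.1248]
24 rows of [-0.05, -0.2, 0.47] [-0.0426, -0.0013, -0.0093]
```

>>> jog_arm(plan=[-0.05,-0.2,0.47,-0.0426,-0.0013,-0.0093,-0.05,-0.2,0.47,-0.0426,-0.0013,-0.0093,-0.05,-0.2,0.47,-0.0426,-0.0013,-0.0093,-0.05,-0.2,0.47,-0.0426,-0.0013,-0.0093,-0.05,-0.2,0.47,-0.0426,-0.0013,-0.0093,-0.05,-0.2,0.47,-0.0426,-0.0013,-0.0093,-0.05,-0.2,0.47,-0.0426,-0.0013,-0.0093,-0.05,-0.2,0.47,-0.0426,-0.0013,-0.0093,-0.05,-0.2,0.47,-0.0426,-0.0013,-0.0093,-0.05,-0.2,0.47,-0.0426,-0.0013,-0.0093,-0.05,-0.2,0.47,-0.0426,-0.0013,-0.0093,-0.05,-0.2,0.47,-0.0426,-0.0013,-0.0093])

```text
clock: 22.78
eef_pos: [0.5731, -0.0232, 0.1815]
ee_rot: [1.862, 2.168, 0.812]
contact_force: [0.1, 0.7, -0.8]
gripper_width: 0.0078
```

Run:
```python
from path import *
s=st()
p,M=pose(CF,plateR(93,60),15,.018)
step(p,R.from_matrix(M),12)
```

```text
t 22.78 p [ 0.5731 -0.0232  0.1815] yang 4.75 z [ 0.464  0.29  -0.837] F [ 0.09  0.66 -0.83] w 0.0078 q [-0.528  0.017  2.024  0.654  0.919 -1.038]
12 rows of [-0.03, -0.2, 0.47] [-0.0425, -0.0011, -0.0093]
```

>>> jog_arm(plan=[-0.03,-0.2,0.47,-0.0425,-0.0011,-0.0093,-0.03,-0.2,0.47,-0.0425,-0.0011,-0.0093,-0.03,-0.2,0.47,-0.0425,-0.0011,-0.0093,-0.03,-0.2,0.47,-0.0425,-0.0011,-0.0093,-0.03,-0.2,0.47,-0.0425,-0.0011,-0.0093,-0.03,-0.2,0.47,-0.0425,-0.0011,-0.0093,-0.03,-0.2,0.47,-0.0425,-0.0011,-0.0093,-0.03,-0.2,0.47,-0.0425,-0.0011,-0.0093,-0.03,-0.2,0.47,-0.0425,-0.0011,-0.0093,-0.03,-0.2,0.47,-0.0425,-0.0011,-0.0093,0,0,0,0,0,0,0,0,0,0,0,0])

```text
clock: 23.78
eef_pos: [0.5876, -0.0128, 0.1335]
ee_rot: [1.544, 1.874, 1.132]
contact_force: [0.4, 0.2, -0.9]
gripper_width: 0.0077
```

Run:
```python
from path import *
s=st()
p,M=pose(CF,plateR(93,60),15,.018)
step(p,R.from_matrix(M),4)
```

```text
t 23.78 p [ 0.5876 -0.0128  0.1335] yang 3.22 z [ 0.773  0.303 -0.557] F [ 0.37  0.2  -0.93] w 0.0077 q [-0.63   0.145  2.265  1.514  0.778 -2.029]
4 rows of [-0.04, -0.11, 0.23] [-0.0221, -0.0008, -0.0054]
```

>>> jog_arm(plan=[-0.04,-0.11,0.23,-0.022,-0.0008,-0.0054,-0.04,-0.11,0.23,-0.022,-0.0008,-0.0054,-0.04,-0.11,0.23,-0.022,-0.0008,-0.0054,-0.04,-0.11,0.23,-0.022,-0.0008,-0.0054,0,0,0,0,0,0,0,0,0,0,0,0,0,0,0,0,0,0])

```text
clock: 24.37
eef_pos: [0.5943, -0.0119, 0.1267]
ee_rot: [1.468, 1.809, 1.185]
contact_force: [-0.3, 1.4, -1.1]
gripper_width: 0.0076
```

Run:
```python
from path import *
s=st()
p,M=pose(CF,plateR(93,60),15,.018)
step(p,R.from_matrix(M),1)
c=viewer.capture("scene");cv2.imwrite("pics/s15f.png",c["color"][:,:,::-1]);crop(c["color"],170,90,340,280,4,"pics/s15.png")
c=viewer.capture("top");crop(c["color"],120,90,420,300,2.6,"pics/t15.png")
```

```text
t 24.37 p [ 0.5943 -0.0119  0.1267] yang 3.32 z [ 0.823  0.302 -0.481] F [-0.26  1.42 -1.09] w 0.0076 q [-0.643  0.222  2.282  1.702  0.836 -2.259]
1 rows of [0.05, -0.22, -0.0] [0.0024, 0.0, 0.0035]
```

View pics/s15.png

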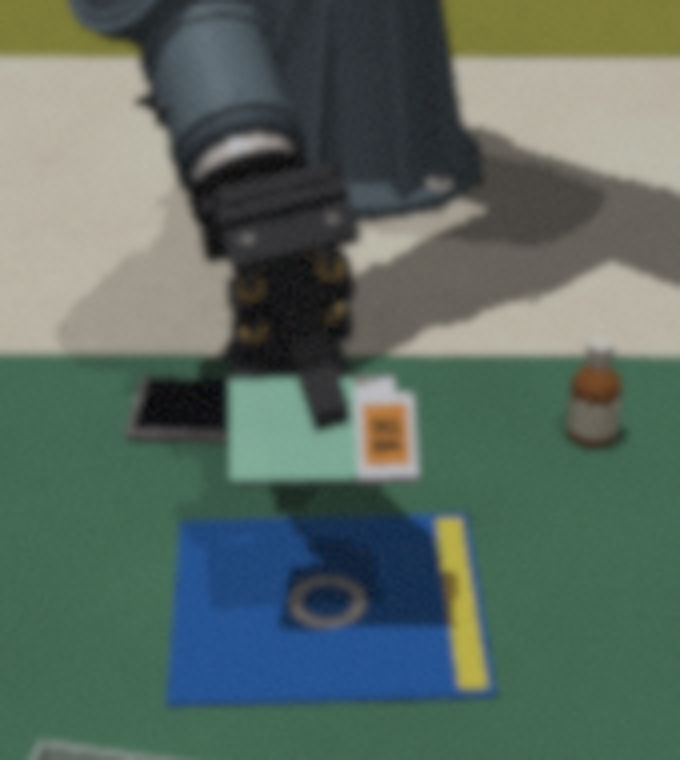

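View pics/t15.png

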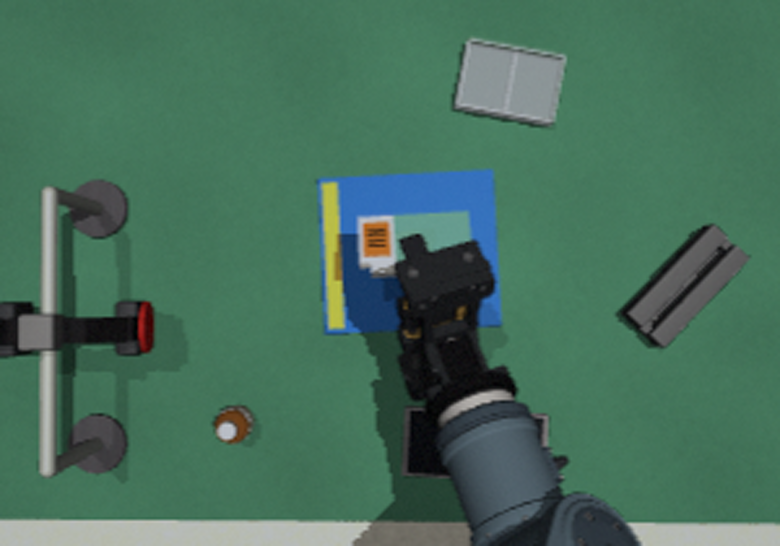

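View pics/s15f.png

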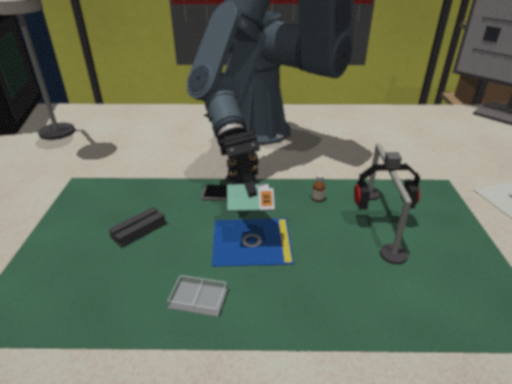

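Run:
```python
from path import *
s=st();sc=viewer.capture("scene");t=viewer.capture("top")
A=lambda p:(np.array(p,float)+.5)/4-.5+[170,90]
B=lambda p:(np.array(p,float)+.5)/2.6-.5+[120,90]
a,e1=tri(sc,A((229,481)),t,B((469,211)));b,e2=tri(sc,A((419,477)),t,B((359,217)))
print(a,e1,b,e2,"len",np.linalg.norm(a-b))
M=R.from_rotvec(s["ee_rot"]).as_matrix();P=np.zeros((3,3))
al=np.radians(15);x=M[:,1];pz=-(np.cos(al)*M[:,2]+np.sin(al)*M[:,0]*1);
# tool x = y cross z = x_p x (-c pz + s py) = c*py + s*pz
py=np.cos(al)*M[:,0]+np.sin(al)*M[:,2];pz=np.sin(al)*M[:,0]-np.cos(al)*M[:,2]
print("normal",x,"lean",np.degrees(np.arcsin(x[2])),"py",py,"pz",pz)
print("centre from edge",(a+b)/2+.03*pz,"from FK",s["eef_pos"]-.019*M[:,2]-.018*pz)
step(pose(CF,plateR(93,60),15,.018)[0],R.from_matrix(M),1)
```

```text
t 24.47 p [ 0.5944 -0.0119  0.1268] yang 3.35 z [ 0.823  0.302 -0.48 ] F [ 0.08  0.21 -1.16] w 0.0075 q [-0.643  0.222  2.282  1.703  0.836 -2.26 ]
[ 0.6246 -0.0662  0.1148] 0.003917469706718585 [0.6196 0.0342 0.1144] 0.005301285148963297 len 0.10045615286200865
normal [0.4957 0.029  0.868 ] lean 60.22484643684866 py [-0.0537  0.9986 -0.0027] pz [-0.8668 -0.0453  0.4966]
centre from edge [ 0.5961 -0.0174  0.1295] from FK [ 0.5943 -0.0168  0.127 ]
1 rows of [0.03, -0.21, -0.01] [0.0001, -0.0001, -0.0002]
```

>>> jog_arm(plan=[0,-0.2,0,0,0,0,0,-0.2,0,0,0,0,0,0,0,0,0,0,0,0,0,0,0,0,0,0,0,0,0,0,0,0,0,0,0,0])

```text
clock: 25.07
eef_pos: [0.592, -0.0118, 0.1226]
ee_rot: [1.469, 1.809, 1.186]
contact_force: [0.5, -0.1, -1.3]
gripper_width: 0.008
```

Run:
```python
from path import *
s=st();M=R.from_rotvec(s["ee_rot"]).as_matrix();al=np.radians(15);pz=np.sin(al)*M[:,0]-np.cos(al)*M[:,2]
print("centre",s["eef_pos"]-.019*M[:,2]-.018*pz,s["qd"])
c=viewer.capture("scene");crop(c["color"],150,90,450,300,2.6,"pics/s16.png")
```

```text
t 25.07 p [ 0.592  -0.0118  0.1226] yang 3.24 z [ 0.823  0.302 -0.481] F [ 0.49 -0.13 -1.26] w 0.008 q [-0.647  0.232  2.286  1.712  0.84  -2.277]
centre [ 0.5919 -0.0167  0.1227] [ 0.0004 -0.0011  0.0004 -0.0003  0.0011 -0.0009]
```

View pics/s16.png

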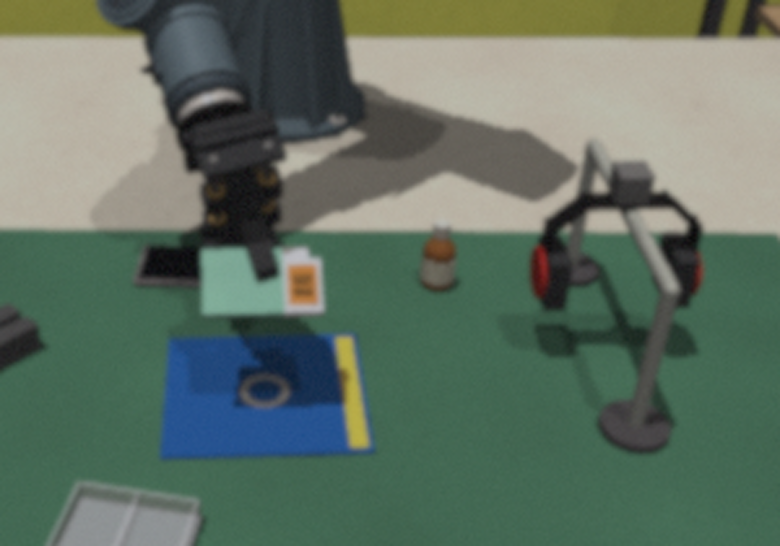

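The scene view shows the headset hanging on the rail (around pixel 630,190). The plate is held still, label up, with its frosted end toward the yellow stripe (label at 303,285), and the other objects are where they were. I'm handing it in.

```bash
python3 -c "
from workcell import ticket
print(ticket.sign_off())"
```

```text
the job is handed in; nothing more can be done
None
```

I hung the headset by its band over the middle of the rail. Then I took the plate from its rack and handed in at about 25 s of the 58 s allowed, with the plate still in the gripper.

- **Plate position:** the last arm reading puts its centre at (0.592, -0.017, 0.123) m, about 12.0 cm above the ring, with the joints at rest.
- **Plate attitude:** it leans about 60° back from upright with the label up. The frosted end points within about 1° of the pad's yellow-striped side.
- **Headset:** in the last picture it hangs freely on the rail, unchanged since I released it.
- **Other objects:** the phone, bottle and dish looked undisturbed in the camera views. I checked this by eye and did not measure their positions.
- **Disagreement between checks:** before a final 4 mm correction, a two-camera fix put the plate centre about 3 mm higher than the arm reading. The rays missed each other by 4–5 mm. I did not repeat that fix after the correction, so the true height could be nearer 12.3 cm.

The highest force I read was about 7 N, when the headset's band touched the rail.

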